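# Gauge the neck bore of a biscuit-fired bottle

## Task

Check that the slanting bottle's neck will take its stopper: take the plug gauge from its stand, push its long thin go end fully home into the neck (the handle's shoulder against the rim), draw it out, then turn the gauge round and press its short thick no-go end squarely and lightly on the mouth to confirm that it will not enter. Do not force the gauge against the pottery. Then lay the gauge back level in its stand, either way round, and leave the other things on the bench where they are.

Things in the scene. Friction and masses are not known exactly. Their poses are not given: they have to be found in the camera images.
- gauge: Loose steel double-ended plug gauge, about 0.35 kg. Origin mid-handle: dark square bar 26 x 26, 100 long along its x axis, flats facing its y and z. On the +x end the go plug: diameter 22, 35 long, last 6 tapering to 14. On the -x end the no-go plug: diameter 28.5, 15 long, flat face. Starts lying level along the stand, z axis up, origin 55 above the bench; the stand may point any way.
- go_tip (a point): Centre of the end of the gauge's go plug, 85 from the gauge's origin along its +x axis.
- nogo_face (a point): Centre of the flat end face of the gauge's no-go plug, 65 from the gauge's origin along its -x axis.
- stand: Fixed dark wooden gauge stand, base 92 x 56 x 8. Origin on the bench under its centre, x along the gauge's place. Two saddles, 10 thick, at x = +36 and -36: flat seats 42 above the bench carry the handle's underside (gauge origin then at 55), between flared lips 29 apart at the seat and 49 apart at their tops, 57 up. Between the saddles it is open for 62, down to the base, for the fingers.
- bottle: Fixed white unglazed bottle, 130 long, up to 84 wide, strapped leaning in the cradle. Origin: centre of its mouth in the rim's plane, always 130 above the bench. z: the bore's axis, out of the mouth, 35 degrees above level, facing away from the robot within 25 degrees of world +x; y is level. Bore diameter 24, flaring to 25.4 in the last 4 at the mouth, 52 deep; neck 43 to 44 wide, 52 long.
- cradle: Fixed light wooden cradle that holds the bottle, base 150 x 90 (x by y). Origin on the bench under its centre; x axis level, in the direction the mouth looks; the mouth's centre is at x = 62, y = 0, 130 up. The bottle and cradle stay below 150.
- double_dish: Bystander: loose white double dish with a knob between its bowls, about 85 x 170 x 54 high. Origin on the bench under its centre.
- tagine_lid: Bystander: loose white conical lid with a knob, diameter 92, 77 high. Origin under its centre.
- paint_pot: Bystander: loose terracotta bowl, diameter 96, 60 high. Origin under its centre.
- phone: Bystander: loose phone in a blue case lying flat, 150 x 72 x 9. Origin under its centre.
There are look-alikes about, which are no part of the job. There is more than one size of the gauge; the job needs the larger.

How it is judged:
By the outcome, as a careful person would: the job done as asked, in the order asked, and still so for the second after the job is handed in, with the robot touching nothing.
It also fails if it takes over 67 s, if anything falls off the work surface, if the arm or the gripper's body presses on something with over 40 N, if the wrist force passes 120 N, or if a joint passes its speed limit or range.

## Robot

A 6-joint arm with a two-finger parallel gripper is mounted at the origin on the work surface. World frame = base frame: x ahead of the robot, y to its left, z up, the work surface at z = 0. Lengths are in m, angles in rad, forces in N, time in s.
With the tool pointing down it reaches from about 0.35 to 0.875 m from the base axis. Payload 4.2 kg.
Tool frame: the origin (TCP) lies on the centre line of the jaws, within the pads' length; the fingertips stand nose_length ahead of it and the grasp point (between the pads) lies 11 mm behind it (nose_length is the distance from the TCP to the fingertips, in m); z points along the fingers, y is the direction in which the jaws open and shut (so a half turn about z gives the same grasp; the last joint's range is limited). The gripper opens to 87 mm and grips with 3 to 60 N. Pads are 19 mm wide; open, the fingers measure 117 mm over their backs; the gripper's body (75 mm by 190 mm) begins 51 mm behind the grasp point.
Start: joints at [1.447, 0.385, 0.008, 0, -1.194, -0.259], TCP at [0.233, 0.58, 0.231] pointing down, gripper open.
Joint ranges: [-3.14, 3.14], [-1.21, 2.06], [-1.07, 1.41], [-3.16, 2.05], [-2.99, -0.16], [-3.1, 3.1]. Speed limits (rad/s): [2.79, 2.79, 3.14, 3.14, 3.14, 3.14].

## Interface

Orientations are given as a unit quaternion [x, y, z, w].
In Python, from cell import sense, read_camera, camera_info, sign_off, nose_length gives the robot as it stands. The module is installed in compiled form; this text tells all that it offers.
- The arm moves only by the shell command python3 -m inch 'ROWS' [OPENING] [FORCE]. ROWS is JSON, a list of rows, each an object of numbers: "dx", "dy", "dz": the shift along the tool's x, y, z in mm; "yaw": the turn about the tool's z in degrees. A call has 1 to 8 rows; each row is the pose to reach, as a shift and turn from the pose commanded when the call began, along the tool's axes at that moment; what a row does not reach only later rows make up. A row lasts 1/12 s, in which the tool goes at most 41.7 mm and 7.16 degrees, less where a joint would pass 70% of its speed; a pose out of reach is approached as far as the arm can. A call with a gripper value outside its range is refused whole. OPENING is the gripper command: -1 is fully open, 1 is shut, values between are in proportion, set as the call begins (- or left out, the last holds). The fingers move at their own pace and stop on an object; FORCE is the grip in N (left out, the last holds). Time passes only in rows, so rows that repeat a pose let the fingers close. It gives the time, the measured TCP pose, the force and the opening at its end, in the units of the state.
- sense(): the state, without advancing time (a new reading comes with each control period).
- read_camera(name): name is "side" or "top" or "wrist"; returns the picture (400x640x3 uint8, blue, green, red); there is no depth.
- camera_info(name): a dict with "camera_matrix" (3x3 intrinsics, pixels), "eye" and "rotation" of the camera in the world. Camera axes: x right, y down, z forward; pixel columns grow to the right and rows downward; lengths in m; the calibration is good to about 2 mm. A picture is of the moment at which its call begins: read the wrist's pose just before it. camera_info takes no time and is no camera call; for the wrist camera it gives the pose at the moment of the call.
- sign_off(): hands the job in, once; it reports no verdict.
The state is a dict: "clock": time; "q": joint angles; "qd": joint speeds; "joint_torque": joint torques, N m; "tcp_pos": TCP position; "eef_rot": TCP orientation; "ft_force": force on the tool from outside, world axes, zero at the start; "moment": the same for the moment, N m; "gripper_width": finger opening in m.
Only numpy, scipy, OpenCV 4.12 (cv2) and the standard library are available. Lean on these libraries where they do the work, as an engineer would, in place of code of your own. Each camera call takes 0.05 s, during which the arm holds its last target.

## Working session

There is one attempt and no reset: what is moved stays moved. The work goes in short steps, Python scripts to look and compute and a shell command to move; the robot and the scene stay as the last step left them, time stands still between calls to the robot, and variables do not carry over. Pictures are saved under pics/ and viewed, and the job is handed in when it is done.

```bash
ls -la; mkdir -p pics
cat > h.py <<'E'
import numpy as np, cv2
from cell import *
from scipy.spatial.transform import Rotation as R
def snap(n,f,crop=None,scale=1):
    im=read_camera(n); cv2.imwrite(f'pics/raw_{f}.png',im)
    return im
def ray(n,u,v,info=None):
    c=info or camera_info(n);K=np.array(c['camera_matrix']);
    d=np.array(c['rotation'])@np.linalg.inv(K)@np.array([u,v,1.]);return np.array(c['eye']),d
def onz(n,u,v,z,info=None):
    e,d=ray(n,u,v,info);return e+d*(z-e[2])/d[2]
def proj(n,p,info=None):
    c=info or camera_info(n);K=np.array(c['camera_matrix'])
    q=K@(np.array(c['rotation']).T@(np.asarray(p)-np.array(c['eye'])));return q[:2]/q[2]
E
python3 - <<'E'
from h import *
s=sense();print({k:np.round(v,4).tolist() for k,v in s.items()});print(nose_length if not callable(nose_length) else nose_length())
for n in ['side','top','wrist']:
    snap(n,n+'0'); c=camera_info(n);print(n,{k:np.round(v,3).tolist() for k,v in c.items()})
E
```

```text
total 12
drwxr-xr-x  3 agent agent 4096 Dec  7 02:39 .
drwxr-xr-x 23 root  root  4096 Dec  7 02:39 ..
drwxr-xr-x  2 agent agent 4096 Dec  7 02:39 pics
{'clock': 0.0, 'q': [1.4466, 0.3856, 0.0066, -0.0005, -1.194, -0.2586], 'qd': [0.0004, -0.0007, 0.0007, -0.0014, -0.0011, 0.0007], 'joint_torque': [-0.0013, -39.0666, 18.7406, 4.2199, 0.011, -0.0002], 'tcp_pos': [0.2332, 0.5792, 0.2295], 'eef_rot': [0.9817, -0.1903, -0.0002, 0.0011], 'ft_force': [0.8283, -0.7447, 0.8623], 'moment': [-0.0142, -0.048, 0.0132], 'gripper_width': 0.0868}
0.008
side {'camera_matrix': [[404.281, 0.0, 316.139], [0.0, 404.281, 196.649], [0.0, 0.0, 1.0]], 'eye': [0.161, -0.546, 0.908], 'rotation': [0.887, -0.3, 0.108, -0.333]}
top {'camera_matrix': [[520.672, 0.0, 323.777], [0.0, 520.672, 198.072], [0.0, 0.0, 1.0]], 'eye': [0.474, 0.004, 1.322], 'rotation': [-0.697, 0.716, -0.03, 0.025]}
wrist {'camera_matrix': [[301.543, 0.0, 316.655], [0.0, 301.543, 199.225], [0.0, 0.0, 1.0]], 'eye': [0.308, 0.551, 0.383], 'rotation': [-0.554, 0.82, 0.12, -0.082]}
```

```bash
sed -i "s/np.array(c\['rotation'\])/R.from_quat(c['rotation']).as_matrix()/" h.py; cp pics/raw_top0.png pics/a1.png; cp pics/raw_side0.png pics/a2.png
```

```text
(no output)
```

View pics/raw_top0.png

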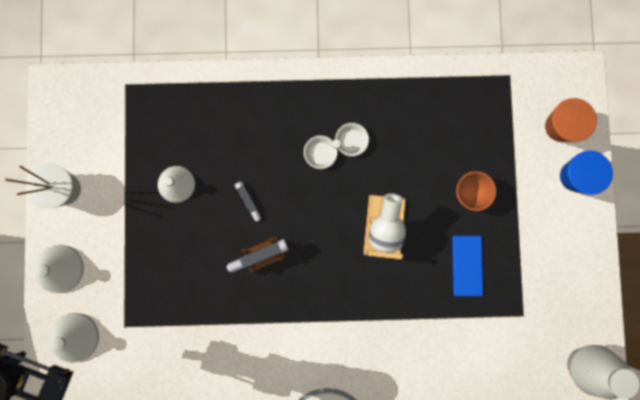

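View pics/raw_side0.png

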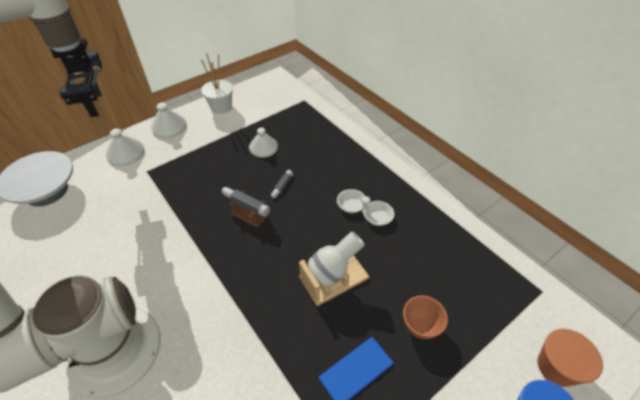

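View pics/raw_wrist0.png

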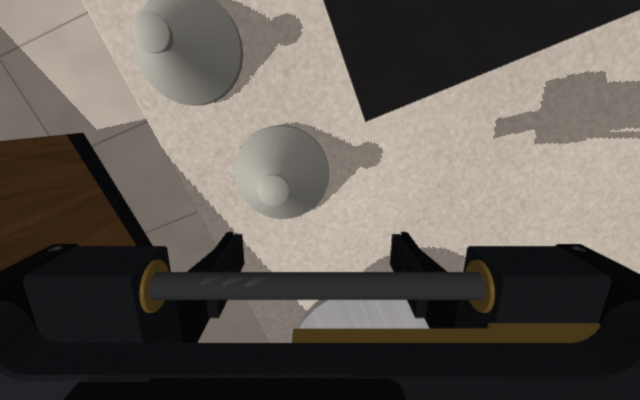

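Run:
```python
import cv2,numpy as np
im=cv2.imread('pics/raw_top0.png')
a=cv2.resize(im[170:290,210:310],None,fx=5,fy=5,interpolation=cv2.INTER_CUBIC)
cv2.imwrite('pics/b1.png',a)
a=cv2.resize(im[170:290,350:450],None,fx=5,fy=5,interpolation=cv2.INTER_CUBIC)
cv2.imwrite('pics/b2.png',a)
```

```text
(no output)
```

View pics/b1.png

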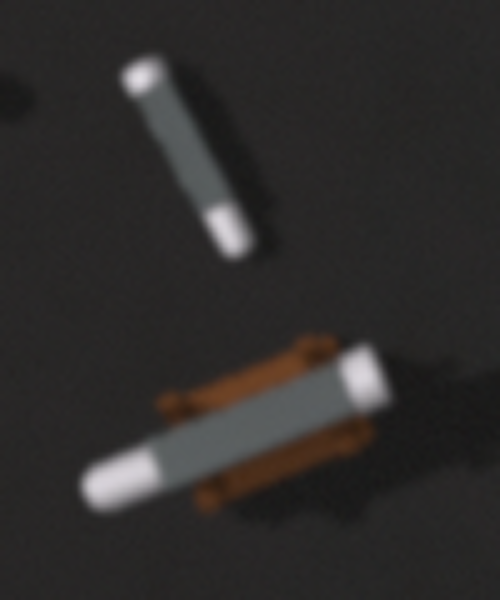

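View pics/b2.png

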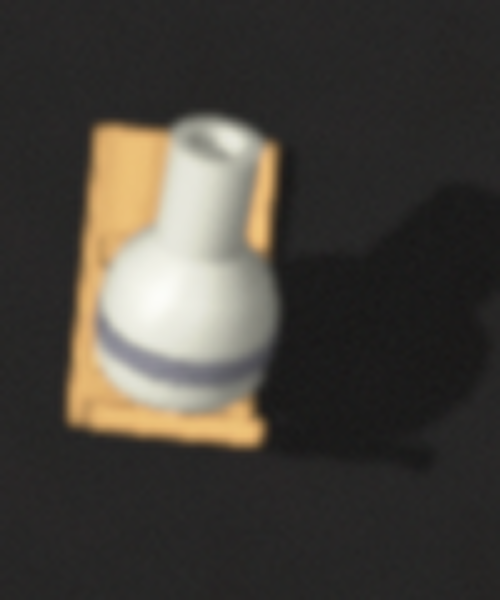

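Run:
```python
from h import *
o=np.array([210,170])
P=lambda x,y,z,o=o:onz('top',o[0]+x/5,o[1]+y/5,z)
gs=P(157,467,.068);ns=P(345,385,.068);gt=P(84,490,.055);nf=P(382,377,.055)
print('shoulders',gs,ns,np.linalg.norm(gs-ns),(gs+ns)/2)
d=gt-nf;u=d/np.linalg.norm(d);print('ends',gt,nf,np.linalg.norm(d),'orig',nf+.065*u,gt-.085*u,'dir',np.degrees(np.arctan2(u[1],u[0])))
b=np.array([350,170])
m=P(218,140,.13,b);print('mouth',m)
for c in [(95,125),(280,142),(265,447),(70,425)]: print(P(*c,.01,b))
# other gauge
a,c=P(143,77,.02),P(233,247,.02);print('other len',np.linalg.norm(a-c),(a+c)/2)
```

```text
shoulders [0.42169358 0.19531246 0.068     ] [0.45839714 0.10474375 0.068     ] 0.09772330315910545 [0.44004536 0.1500281  0.068     ]
ends [0.41104218 0.23263549 0.055     ] [0.46162823 0.08779321 0.055     ] 0.153421748175863 orig [0.4401965  0.14915836 0.055     ] [0.43906829 0.15238876 0.055     ] dir 109.251716438969
mouth [ 0.56450185 -0.16563927  0.13      ]
[ 0.58278504 -0.12071726  0.01      ]
[ 0.57177584 -0.21409195  0.01      ]
[ 0.41864437 -0.20068146  0.01      ]
[ 0.43215964 -0.10323136  0.01      ]
other len 0.09700552294614596 [0.57119154 0.18512943 0.02      ]
```

Candidates: larger gauge on the stand (top px 227–286, 268–246; handle ≈ 98 mm, total ≈ 153 mm, so it fits the 100/150 mm description) and a smaller look-alike lying on the bench (px 247,201; ≈ 97 mm long). I'm taking the one on the stand. The white rim is at px (394,198), world about (0.565,−0.166). Next is hovering over the gauge.

```bash
cat >> h.py <<'E'
def st():
    s=sense();M=R.from_quat(s['eef_rot']).as_matrix();return s,M
def goal(x,y,z,th=None):
    s,M=st();d=M.T@(np.array([x,y,z])-s['tcp_pos'])*1000
    t=np.degrees(np.arctan2(M[1,0],M[0,0]))
    yaw=0 if th is None else -((th-t+180)%360-180)
    print('clock %.2f'%s['clock'],'tcp',np.round(s['tcp_pos'],4),'th %.2f'%t,'tilt %.2f'%np.degrees(np.arccos(-M[2,2])),'q6 %.2f'%s['q'][5],'F',np.round(s['ft_force'],1),'w %.4f'%s['gripper_width'])
    print('GO dx %.1f dy %.1f dz %.1f yaw %.1f'%(*d,yaw))
E
python3 -c "
from h import *
goal(.4377,.1561,.17,-69)"
```

```text
clock 0.15 tcp [0.2333 0.5794 0.2297] th -21.94 tilt 0.10 q6 -0.26 F [-0.8 -0.8  0.7] w 0.0873
GO dx 347.8 dy 316.1 dz 60.3 yaw 47.1
```

```bash
python3 -m inch '[{"dx":39,"dy":35,"yaw":7},{"dx":70,"dy":62,"dz":10,"yaw":14},{"dx":100,"dy":89,"dz":20,"yaw":21},{"dx":130,"dy":116,"dz":30,"yaw":28},{"dx":160,"dy":143,"dz":40,"yaw":35},{"dx":190,"dy":170,"dz":50,"yaw":42},{"dx":220,"dy":197,"dz":55,"yaw":47},{"dx":250,"dy":224,"dz":58,"yaw":47}]' -1 20; python3 -c "
from h import *
goal(.4377,.1561,.17,-69)"
```

```text
clock 0.15 tcp [0.2333 0.5794 0.2297] th -21.94 tilt 0.10 q6 -0.26 F [-0.8 -0.8  0.7] w 0.0873
GO dx 347.8 dy 316.1 dz 60.3 yaw 47.1$[0]: bad value
```

```bash
python3 -m inch '[{"dx":28,"dy":25,"dz":1,"yaw":7},{"dx":56,"dy":50,"dz":10,"yaw":14},{"dx":86,"dy":77,"dz":20,"yaw":21},{"dx":114,"dy":103,"dz":30,"yaw":28},{"dx":142,"dy":128,"dz":40,"yaw":35},{"dx":170,"dy":153,"dz":50,"yaw":42},{"dx":198,"dy":178,"dz":55,"yaw":47},{"dx":225,"dy":203,"dz":58,"yaw":47}]' -1 20; python3 -c "
from h import *
goal(.4377,.1561,.17,-69)"
```

```text
clock: 0.82
tcp_pos: [0.3663, 0.3051, 0.1716]
eef_rot: [0.824, -0.567, -0.0, 0.001]
ft_force: [0.3, 0.3, -0.8]
gripper_width: 0.0875
clock 0.82 tcp [0.3663 0.3051 0.1716] th -69.10 tilt 0.10 q6 -0.67 F [ 0.3  0.3 -0.8] w 0.0875
GO dx 164.7 dy -13.5 dz 1.8 yaw -0.1
```

```bash
python3 -m inch '[{"dx":40,"dy":-3,"dz":0,"yaw":0},{"dx":80,"dy":-7,"dz":0,"yaw":0},{"dx":115,"dy":-10,"dz":0,"yaw":0},{"dx":115,"dy":-10,"dz":0,"yaw":0}]'
python3 - <<'E'
from h import *
goal(.4377,.1561,.17,-69)
c=camera_info('wrist');print(c)
im=snap('wrist','w1')
import json;json.dump({k:np.asarray(v).tolist() for k,v in c.items()},open('pics/w1.json','w'))
E
```

```text
clock: 1.15
tcp_pos: [0.4177, 0.1991, 0.1722]
eef_rot: [0.823, -0.568, -0.0, 0.001]
ft_force: [0.4, 0.1, 0.2]
gripper_width: 0.0871
clock 1.15 tcp [0.4177 0.1991 0.1722] th -69.28 tilt 0.12 q6 -0.44 F [0.4 0.1 0.2] w 0.0871
GO dx 47.3 dy -3.5 dz 2.3 yaw -0.3
{'camera_matrix': array([[301.54335872,   0.        , 316.65529808],
       [  0.        , 301.54335872, 199.2251763 ],
       [  0.        ,   0.        ,   1.        ]]), 'eye': array([0.44684071, 0.12644249, 0.32603627]), 'rotation': array([-0.17787404,  0.9732962 ,  0.14261791, -0.02674822])}
```

View pics/raw_w1.png

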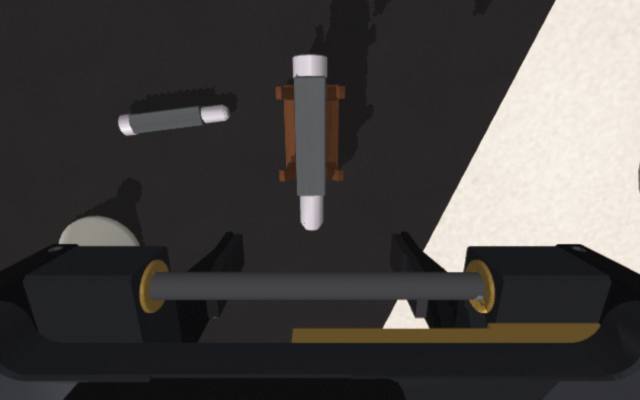

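Run:
```python
from h import *
import json;c=json.load(open('pics/w1.json'))
gs=onz('wrist',311.2,195,.068,c);ns=onz('wrist',310.6,77,.068,c)
gt=onz('wrist',312.3,229.5,.055,c);nf=onz('wrist',310.2,57,.055,c)
for a,b in((gs,ns),(gt,nf)):
    d=a-b;print(a,b,np.linalg.norm(d),np.degrees(np.arctan2(d[1],d[0])))
u=(gs-ns)/np.linalg.norm(gs-ns);print((gs+ns)/2,gt-.085*u,nf+.065*u)
```

```text
[0.42507553 0.19670975 0.068     ] [0.45962618 0.1053094  0.068     ] 0.09771270210400715 110.70731093090549
[0.4108732  0.23239034 0.055     ] [0.46591143 0.0900152  0.055     ] 0.15264300185361884 111.1351026097568
[0.44235085 0.15100958 0.068     ] [0.44092871 0.15288143 0.055     ] [0.44292781 0.15081613 0.055     ]
```

```bash
python3 -c "
from h import *
goal(.4394,.1566,.044,-69.1)"
```

```text
clock 1.20 tcp [0.4175 0.201  0.1724] th -69.23 tilt 0.05 q6 -0.44 F [-0.6  0.9 -0.7] w 0.0869
GO dx 49.3 dy -4.8 dz 128.4 yaw -0.1
```

```bash
python3 -m inch '[{"dx":35,"dy":-4,"dz":5,"yaw":0},{"dx":49,"dy":-5,"dz":35,"yaw":0},{"dx":49,"dy":-5,"dz":70,"yaw":0},{"dx":49,"dy":-5,"dz":100,"yaw":0},{"dx":49,"dy":-5,"dz":120,"yaw":0},{"dx":49,"dy":-5,"dz":128,"yaw":0},{"dx":49,"dy":-5,"dz":128,"yaw":0}]'; python3 -c "
from h import *
goal(.4394,.1566,.044,-69.1)
snap('wrist','w2')"
```

```text
clock: 1.78
tcp_pos: [0.4382, 0.1597, 0.0428]
eef_rot: [0.825, -0.566, -0.001, 0.002]
ft_force: [-0.1, 0.1, 0.9]
gripper_width: 0.0867
clock 1.78 tcp [0.4382 0.1597 0.0428] th -68.87 tilt 0.26 q6 -0.33 F [-0.1  0.1  0.9] w 0.0867
GO dx 3.4 dy -0.0 dz -1.2 yaw 0.2
```

View pics/raw_w2.png

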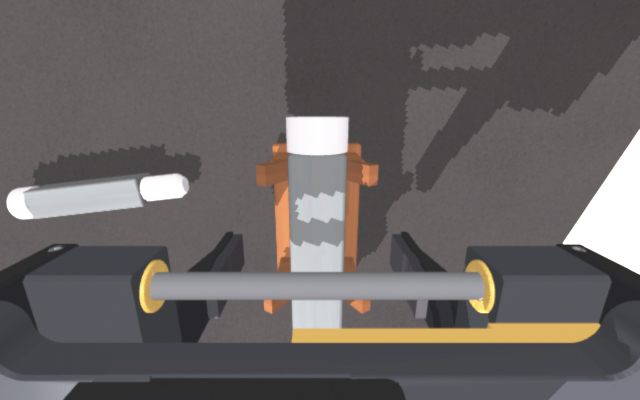

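```bash
python3 -m inch '[{"dx":2,"dy":0,"dz":0,"yaw":0},{"dx":2,"dy":0,"dz":0,"yaw":0},{"dx":2,"dy":0,"dz":0,"yaw":0},{"dx":2,"dy":0,"dz":0,"yaw":0},{"dx":2,"dy":0,"dz":0,"yaw":0},{"dx":2,"dy":0,"dz":0,"yaw":0}]' 1 30
python3 - <<'E'
from h import *
goal(.4394,.1566,.044,-69.1)
c=camera_info('wrist');im=snap('wrist','w3')
s=sense();g=s['tcp_pos']
p=onz('wrist',317.5,153,.068,c);q=onz('wrist',317.5,117,.0695,c);print(p,q,np.linalg.norm(p[:2]-g[:2]),np.linalg.norm(q[:2]-g[:2]))
E
```

```text
clock: 2.33
tcp_pos: [0.4401, 0.158, 0.045]
eef_rot: [0.824, -0.566, 0.0, -0.0]
ft_force: [0.6, 0.8, 0.4]
gripper_width: 0.055
clock 2.33 tcp [0.4401 0.158  0.045 ] th -68.94 tilt 0.06 q6 -0.33 F [0.6 0.8 0.4] w 0.0550
GO dx 1.0 dy 1.2 dz 1.0 yaw 0.2
[0.46258094 0.10241458 0.068     ] [0.46801478 0.08835374 0.0695    ] 0.05991694058717773 0.07498970722651137
```

View pics/raw_w3.png

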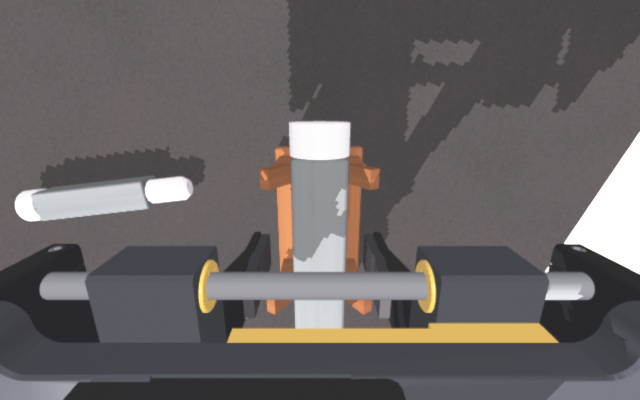

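```bash
python3 -m inch '[{"dx":0,"dy":0,"dz":0,"yaw":0},{"dx":0,"dy":0,"dz":0,"yaw":0},{"dx":0,"dy":0,"dz":0,"yaw":0},{"dx":0,"dy":0,"dz":0,"yaw":0},{"dx":0,"dy":0,"dz":0,"yaw":0},{"dx":0,"dy":0,"dz":0,"yaw":0},{"dx":0,"dy":0,"dz":0,"yaw":0}]'
python3 - <<'E'
from h import *
c=camera_info('wrist');im=snap('wrist','w4')
goal(.4394,.1566,.044,-69.1)
E
```

```text
clock: 2.97
tcp_pos: [0.4397, 0.1577, 0.0445]
eef_rot: [0.824, -0.566, -0.0, 0.0]
ft_force: [-1.6, 0.1, 1.0]
gripper_width: 0.0259
clock 3.02 tcp [0.4397 0.1577 0.0445] th -68.94 tilt 0.04 q6 -0.33 F [-1.2  0.5  1.1] w 0.0261
GO dx 0.9 dy 0.7 dz 0.5 yaw 0.2
```

View pics/raw_w4.png

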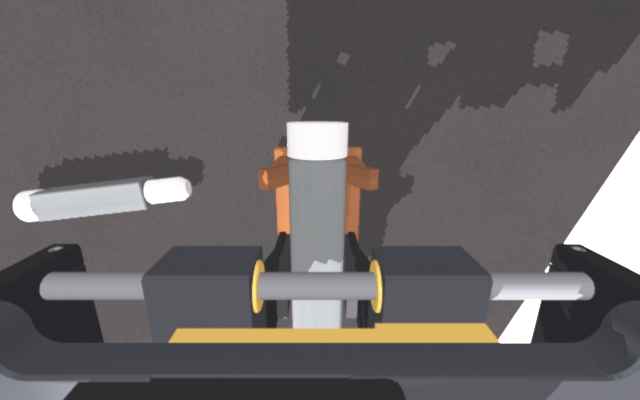

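```bash
python3 -m inch '[{"dx":0,"dy":0,"dz":-15,"yaw":0},{"dx":0,"dy":0,"dz":-40,"yaw":0},{"dx":0,"dy":0,"dz":-65,"yaw":-7},{"dx":0,"dy":0,"dz":-75,"yaw":-14},{"dx":0,"dy":0,"dz":-75,"yaw":-21},{"dx":0,"dy":0,"dz":-75,"yaw":-28},{"dx":0,"dy":0,"dz":-75,"yaw":-35},{"dx":0,"dy":0,"dz":-75,"yaw":-42}]'
python3 - <<'E'
from h import *
goal(.4054,.0984,.089,21)
E
```

```text
clock: 3.68
tcp_pos: [0.4394, 0.1576, 0.1189]
eef_rot: [0.973, -0.23, -0.001, 0.0]
ft_force: [-0.3, -1.0, -4.1]
gripper_width: 0.0258
clock 3.68 tcp [0.4394 0.1576 0.1189] th -26.61 tilt 0.07 q6 0.41 F [-0.3 -1.  -4.1] w 0.0258
GO dx -3.8 dy 68.1 dz 29.9 yaw -47.6
```

```bash
python3 -m inch '[{"dx":0,"dy":15,"dz":0,"yaw":-7},{"dx":-2,"dy":35,"dz":5,"yaw":-14},{"dx":-3,"dy":55,"dz":12,"yaw":-21},{"dx":-4,"dy":68,"dz":20,"yaw":-28},{"dx":-4,"dy":68,"dz":26,"yaw":-35},{"dx":-4,"dy":68,"dz":28,"yaw":-42},{"dx":-4,"dy":68,"dz":28,"yaw":-47},{"dx":-4,"dy":68,"dz":28,"yaw":-47}]'
python3 - <<'E'
from h import *
im=snap('wrist','w5')
goal(.4054,.0984,.065,21)
a=snap('side','s5');cv2.imwrite('pics/s5c.png',cv2.resize(a[140:260,180:320],None,fx=5,fy=5,interpolation=cv2.INTER_CUBIC))
E
```

```text
clock: 4.35
tcp_pos: [0.405, 0.0987, 0.0909]
eef_rot: [0.985, 0.175, -0.001, 0.0]
ft_force: [0.7, 0.2, -2.5]
gripper_width: 0.026
clock 4.40 tcp [0.4052 0.0988 0.0911] th 19.94 tilt 0.06 q6 1.29 F [-0.1  0.4 -3.5] w 0.0258
GO dx 0.1 dy 0.5 dz 26.1 yaw -1.1
```

View pics/raw_w5.png

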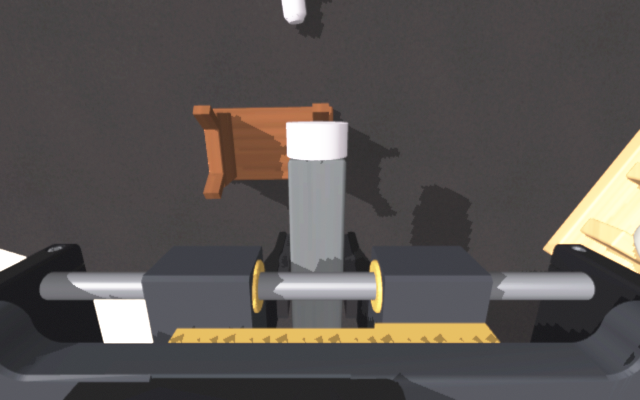

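View pics/s5c.png

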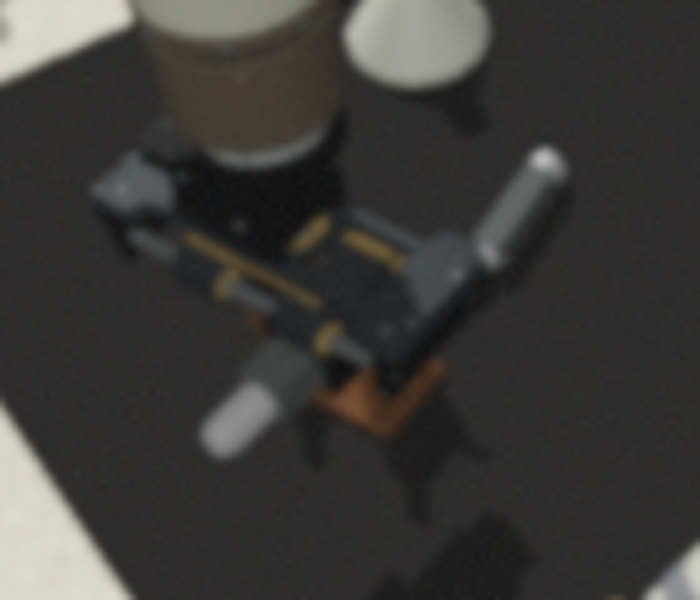

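Run:
```python
from h import *
c=camera_info('wrist')
pts={n:onz('wrist',*p,.057,c) for n,p in dict(LU=(203,109),LL=(214,187),RU=(321,107)).items()}
for k,v in pts.items():print(k,v)
s,M=st();g=s['tcp_pos'];print(np.linalg.norm(pts['LU']-pts['RU']),np.linalg.norm(pts['LU']-pts['LL']))
LL=pts['LL']+(pts['RU']-pts['LU']);print('RL',LL,'in tool',M.T@(LL-g)*1000, 'RU',M.T@(pts['RU']-g)*1000,'LL',M.T@(pts['LL']-g)*1000,'LU',M.T@(pts['LU']-g)*1000)
```

```text
LU [0.45742739 0.19098139 0.057     ]
LL [0.41289668 0.17287312 0.057     ]
RU [0.48250644 0.12516627 0.057     ]
0.07043144280146393 0.04807175748170877
RL [0.43797573 0.107058   0.057     ] in tool [33.50315459  3.48308775 34.16777517] RU [81.53920016  1.63087568 34.12898828] LL [ 32.34930353 -66.9389028   34.16485494] LU [ 80.38534909 -68.79111488  34.12606806]
```

```bash
python3 -m inch '[{"dx":0,"dy":0,"dz":15,"yaw":-1},{"dx":0,"dy":0,"dz":28,"yaw":-1},{"dx":0,"dy":0,"dz":34,"yaw":-1},{"dx":0,"dy":0,"dz":37,"yaw":-1},{"dx":0,"dy":0,"dz":40,"yaw":-1},{"dx":0,"dy":0,"dz":42,"yaw":-1},{"dx":0,"dy":0,"dz":42,"yaw":-1}]'
python3 - <<'E'
from h import *
im=snap('wrist','w6')
goal(.4054,.0984,.044,21)
a=snap('side','s6');cv2.imwrite('pics/s6c.png',cv2.resize(a[140:260,180:320],None,fx=5,fy=5,interpolation=cv2.INTER_CUBIC))
E
```

```text
clock: 5.03
tcp_pos: [0.4047, 0.0986, 0.0498]
eef_rot: [0.983, 0.182, -0.001, 0.0]
ft_force: [-4.2, 0.1, 2.9]
gripper_width: 0.0257
clock 5.08 tcp [0.4047 0.0986 0.0499] th 21.01 tilt 0.12 q6 1.31 F [-5.1 -0.6  3.7] w 0.0259
GO dx 0.6 dy 0.4 dz 5.9 yaw 0.0
```

View pics/raw_w6.png

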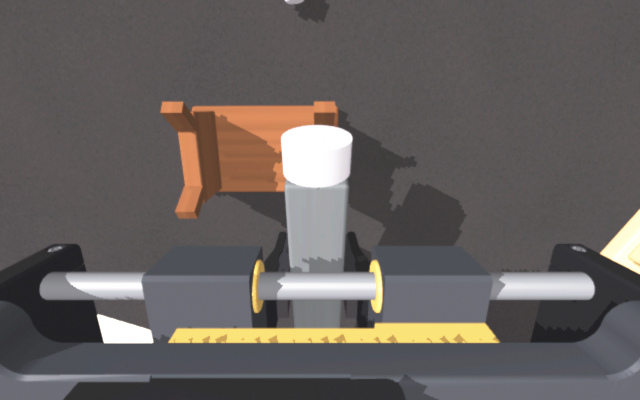

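View pics/s6c.png

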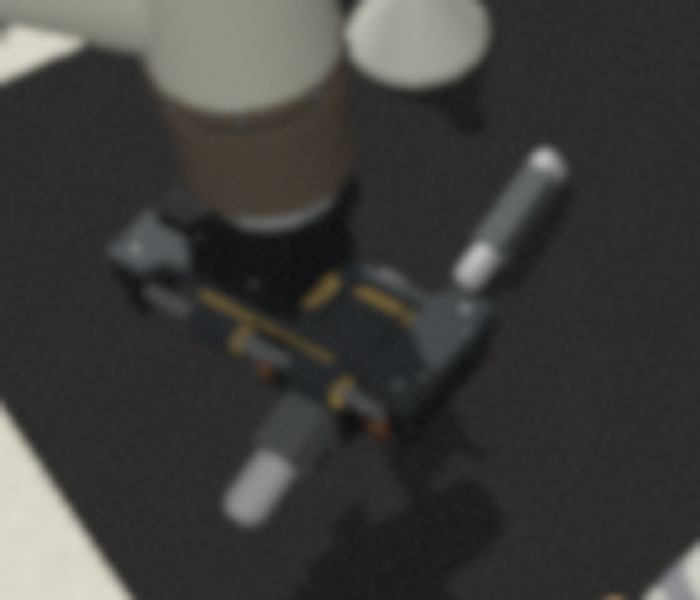

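```bash
cat >> h.py <<'E'
# tool-frame camera from one sample
def camtool():
    s,M=st();c=camera_info('wrist')
    return M.T@(np.array(c['eye'])-s['tcp_pos']), M.T@R.from_quat(c['rotation']).as_matrix(), np.array(c['camera_matrix'])
def pxt(p):  # tool-frame point (m) -> pixel
    e,Rm,K=camtool();q=K@(Rm.T@(np.array(p)-e));return q[:2]/q[2]
def upend(alpha,ls,lf,rf,dz=0):
    a=np.radians(alpha);u=np.array([np.cos(a),0,-np.sin(a)]);n=np.array([-np.sin(a),0,-np.cos(a)]);G=np.array([0,0,-.011+dz])
    return pxt(G+ls*u+.013*n)[1],pxt(G+lf*u+rf*n)[1]
E
python3 - <<'E'
from h import *
for off in(.005,.006,.007,.008,.009):print(off,upend(0,.05+off,.065+off,.01425))
for a in range(10,40,4):print(a,upend(a,.057,.072,.01425))
E
```

```text
0.005 (np.float64(169.87826891021942), np.float64(135.10179012857367))
0.006 (np.float64(167.61488237481663), np.float64(132.6595030438017))
0.007 (np.float64(165.3415446669242), np.float64(130.20600619054707))
0.008 (np.float64(163.05819001518594), np.float64(127.74122221429728))
0.009 (np.float64(160.764752067353), np.float64(125.26507304717175))
10 (np.float64(177.2480506741082), np.float64(142.02439814913674))
14 (np.float64(183.51721783362953), np.float64(148.94367794962682))
18 (np.float64(190.6630450363172), np.float64(157.21552717632707))
22 (np.float64(198.67699262354387), np.float64(166.88236256325678))
26 (np.float64(207.53364320478676), np.float64(177.96089831131397))
30 (np.float64(217.1887557548434), np.float64(190.43568891940583))
34 (np.float64(227.5778771023822), np.float64(204.25308450552163))
38 (np.float64(238.6157265710134), np.float64(219.31628995216317))
```

Run:
```python
from h import *
for a in range(0,45,3):
    u=upend(a,.0605,.0755,.01425);l=upend(a,.0605,.0755,-.01425);print(a,'shoulder %.0f facetop %.0f facebot %.0f'%(*u,l[1]))
im=cv2.imread('pics/raw_w6.png');cv2.imwrite('pics/w6c.png',cv2.resize(im[110:230,260:380],None,fx=5,fy=5,interpolation=cv2.INTER_CUBIC))
```

```text
0 shoulder 157 facetop 122 facebot 119
3 shoulder 160 facetop 124 facebot 118
6 shoulder 164 facetop 127 facebot 117
9 shoulder 168 facetop 131 facebot 117
12 shoulder 172 facetop 136 facebot 117
15 shoulder 177 facetop 142 facebot 118
18 shoulder 183 facetop 148 facebot 119
21 shoulder 189 facetop 155 facebot 121
24 shoulder 196 facetop 164 facebot 124
27 shoulder 203 facetop 173 facebot 127
30 shoulder 211 facetop 183 facebot 131
33 shoulder 219 facetop 193 facebot 136
36 shoulder 228 facetop 205 facebot 141
39 shoulder 237 facetop 217 facebot 147
42 shoulder 246 facetop 230 facebot 154
```

View pics/w6c.png

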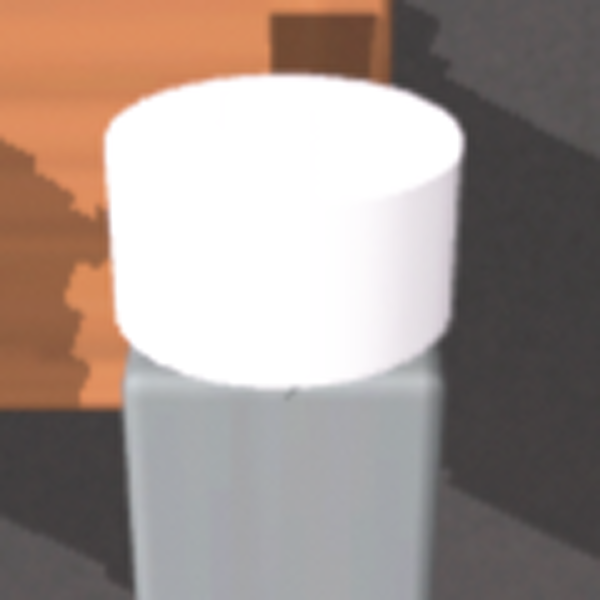

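```bash
python3 -m inch '[{"dx":0,"dy":0,"dz":2,"yaw":0},{"dx":0,"dy":0,"dz":4,"yaw":0},{"dx":0,"dy":0,"dz":6,"yaw":0},{"dx":0,"dy":0,"dz":6,"yaw":0}]'
python3 - <<'E'
from h import *
goal(.4054,.0984,.044,21)
im=snap('wrist','w7');cv2.imwrite('pics/w7c.png',cv2.resize(im[110:230,260:380],None,fx=5,fy=5,interpolation=cv2.INTER_CUBIC))
a=snap('side','s7');cv2.imwrite('pics/s7c.png',cv2.resize(a[140:260,180:320],None,fx=5,fy=5,interpolation=cv2.INTER_CUBIC))
E
```

```text
clock: 5.47
tcp_pos: [0.4056, 0.099, 0.044]
eef_rot: [0.983, 0.183, -0.0, 0.0]
ft_force: [-4.9, -0.6, 4.9]
gripper_width: 0.0261
clock 5.47 tcp [0.4056 0.099  0.044 ] th 21.04 tilt 0.01 q6 1.31 F [-4.9 -0.6  4.9] w 0.0261
GO dx -0.4 dy 0.5 dz -0.0 yaw 0.0
```

View pics/w7c.png

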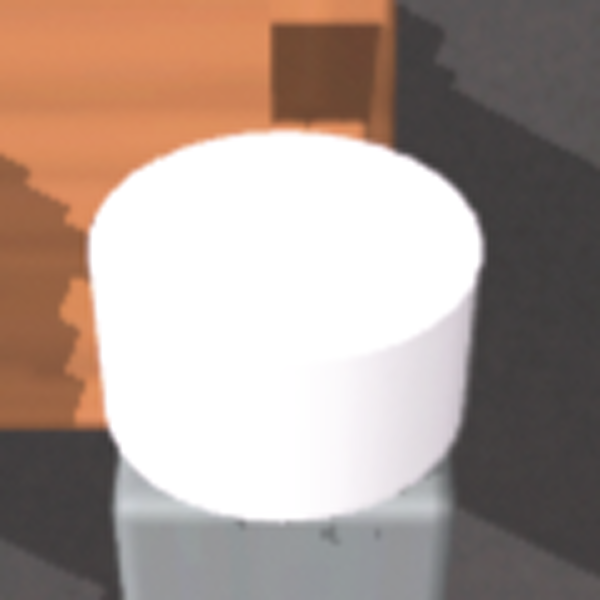

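View pics/s7c.png

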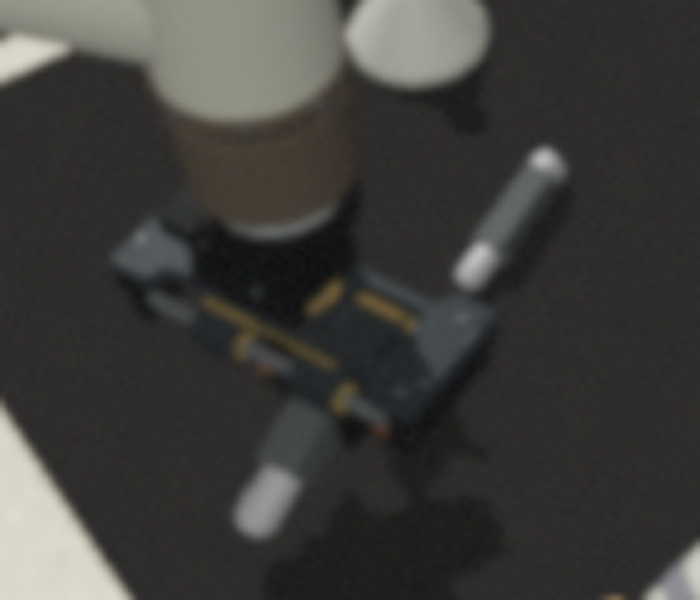

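```bash
cat >> h.py <<'E'
from scipy.optimize import least_squares
def fitup(sh,ft,fb,tip=False):
    L,rf=(.015,.01425)
    def f(x):
        a,ls,dz=x
        u=upend(a,ls,ls+L,rf,dz);l=upend(a,ls,ls+L,-rf,dz)
        return [u[0]-sh,u[1]-ft,l[1]-fb]
    r=least_squares(f,[25,.06,0],x_scale=[10,.01,.01]);print('alpha %.1f ls %.4f dz %.4f'%tuple(r.x),r.fun.round(2))
E
python3 - <<'E'
from h import *
fitup(157,122.5,119);fitup(186,150,124.8);fitup(212,182,136.2)
E
```

```text
alpha 1.1 ls 0.0602 dz 0.0054 [0. 0. 0.]
alpha 14.6 ls 0.0577 dz -0.0050 [0. 0. 0.]
alpha 25.8 ls 0.0561 dz -0.0036 [ 0. -0.  0.]
```

```bash
python3 -m inch '[{"dx":0,"dy":0,"dz":-20,"yaw":0},{"dx":0,"dy":0,"dz":-50,"yaw":0},{"dx":0,"dy":0,"dz":-80,"yaw":0},{"dx":0,"dy":0,"dz":-110,"yaw":0},{"dx":0,"dy":0,"dz":-110,"yaw":0}]'
cat >> h.py <<'E'
def overlay(n,f,alphas,off,box,fx=5,im=None,sgn=1):
    # go end on tool -x side (sgn=1) pointing down alpha ; sgn=-1: go on -x side still but up
    s,M=st();c=camera_info(n)
    im=read_camera(n) if im is None else im
    x0,y0,x1,y1=box
    big=cv2.resize(im[y0:y1,x0:x1],None,fx=fx,fy=fx,interpolation=cv2.INTER_CUBIC)
    cols=[(0,0,255),(0,255,0),(255,0,0),(0,255,255)]
    for a,col in zip(alphas,cols):
        r=np.radians(a);ux=M@np.array([-np.cos(r),0,np.sin(r)])*sgn;uz=-M@np.array([np.sin(r),0,np.cos(r)]);uy=np.cross(uz,ux)
        o=s['tcp_pos']-.011*M[:,2]-ux*off
        def pj(p):
            q=proj(n,o+ux*p[0]+uy*p[1]+uz*p[2],c);return ((q-[x0,y0]+.5)*fx-.5)
        def ring(x,rr):return np.array([pj((x,rr*np.cos(t),rr*np.sin(t))) for t in np.linspace(0,6.283,40)])
        for L in [ring(.085,.007),ring(.05,.011),ring(-.065,.01425),ring(-.05,.01425)]:
            cv2.polylines(big,[np.int32(L.round())],True,col,1,cv2.LINE_AA)
        for x in(-.05,.05):
            cv2.polylines(big,[np.int32(np.array([pj((x,a1,b1)) for a1,b1 in((.013,.013),(.013,-.013),(-.013,-.013),(-.013,.013))]).round())],True,col,1,cv2.LINE_AA)
    cv2.imwrite(f'pics/{f}.png',big)
E
python3 - <<'E'
from h import *
goal(.4054,.0984,.044,21)
for a in(27,31,35):
    pass
im=snap('side','s8');overlay('side','s8o',[26,34],.009,(190,110,310,220),im=im)
im=snap('top','t8');overlay('top','t8o',[26,34],.009,(230,220,330,320),im=im)
im=snap('wrist','w8')
E
```

```text
clock: 5.98
tcp_pos: [0.41, 0.1015, 0.1592]
eef_rot: [0.983, 0.183, 0.007, -0.002]
ft_force: [1.1, 1.1, -2.9]
gripper_width: 0.0257
clock 5.98 tcp [0.41   0.1015 0.1592] th 21.14 tilt 0.87 q6 1.31 F [ 1.1  1.1 -2.9] w 0.0257
GO dx -7.2 dy 1.5 dz 115.1 yaw 0.1
```

View pics/s8o.png

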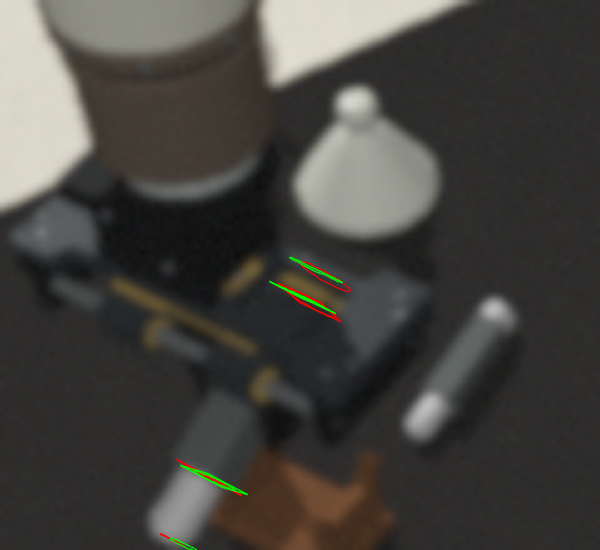

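View pics/t8o.png

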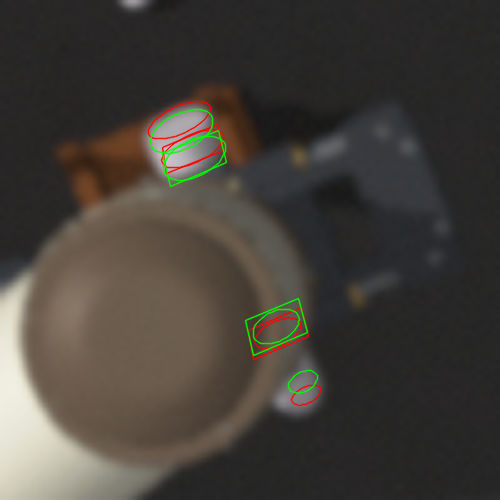

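```bash
python3 -m inch '[{"dx":0,"dy":0,"dz":0,"yaw":0},{"dx":0,"dy":0,"dz":0,"yaw":0}]' >/dev/null
python3 - <<'E'
from h import *
goal(.4054,.0984,.044,21)
im=snap('side','s9');overlay('side','s9o',[24,32],.009,(210,180,270,240),im=im,fx=10)
im=snap('top','t9');overlay('top','t9o',[24,32],.009,(250,230,310,310),im=im,fx=8)
im=snap('wrist','w9')
E
```

```text
clock 6.30 tcp [0.4048 0.0986 0.152 ] th 21.05 tilt 0.19 q6 1.31 F [ 0.3  1.  -3.3] w 0.0260
GO dx 0.9 dy 0.3 dz 108.0 yaw 0.0
```

View pics/s9o.png

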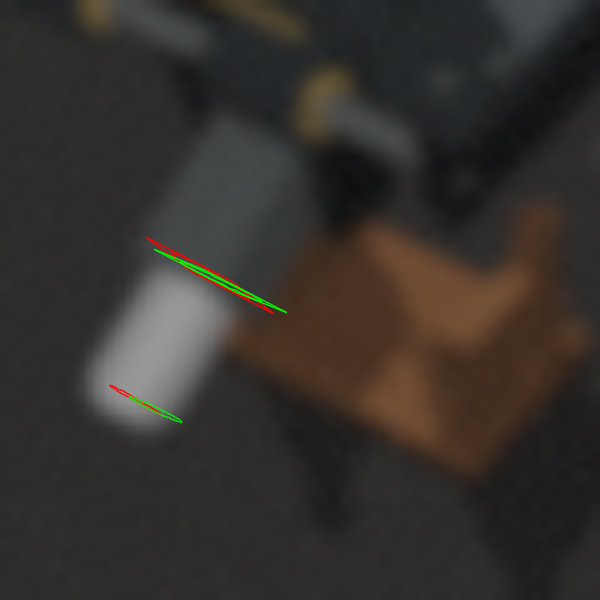

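View pics/t9o.png

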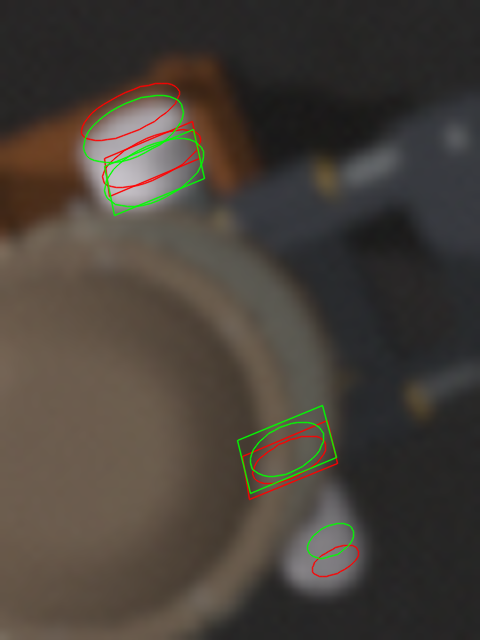

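View pics/raw_w9.png

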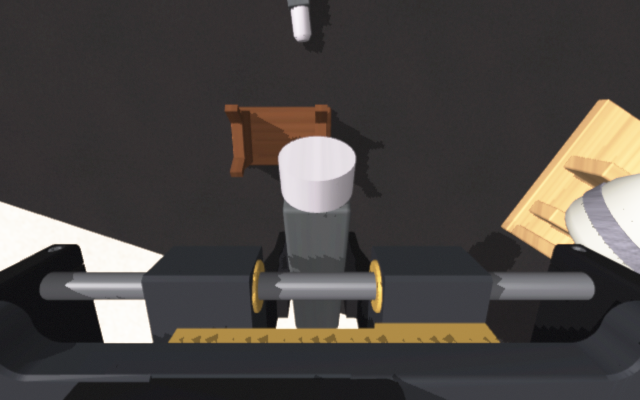

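Run:
```python
from h import *
e,Rm,K=camtool();print('cam in tool',e.round(4),'fwd',Rm[:,2].round(3))
im=cv2.imread('pics/raw_w9.png');cv2.imwrite('pics/w9c.png',cv2.resize(im[125:235,260:375],None,fx=5,fy=5,interpolation=cv2.INTER_CUBIC))
for off in(.005,.008):
  for a in range(20,40,3):
    r=np.radians(a);u=np.array([np.cos(r),0,-np.sin(r)]);n=np.array([-np.sin(r),0,-np.cos(r)])
    f=np.array([0,0,-.011])+(.065+off)*u
    L=pxt(f-[0,.01425,0]);Rr=pxt(f+[0,.01425,0]);t=pxt(f+.01425*n);b=pxt(f-.01425*n)
    h=f-.015*u;L2=pxt(h-[0,.01425,0]);R2=pxt(h+[0,.01425,0])
    print(off,a,'facewidth %.1f row %.1f  top %.1f bot %.1f H %.1f  basewidth %.1f row %.1f'%(abs(L[0]-Rr[0]),L[1],t[1],b[1],t[1]-b[1],abs(L2[0]-R2[0]),L2[1]))
```

```text
cam in tool [ 0.0807 -0.001  -0.1537] fwd [-0.288  0.001  0.958]
0.005 20 facewidth 72.8 row 148.2  top 166.9 bot 132.9 H 34.0  basewidth 67.7 row 180.4
0.005 23 facewidth 74.6 row 152.9  top 174.4 bot 135.1 H 39.2  basewidth 68.9 row 184.3
0.005 26 facewidth 76.4 row 158.2  top 182.6 bot 138.0 H 44.6  basewidth 70.1 row 188.7
0.005 29 facewidth 78.3 row 164.3  top 191.6 bot 141.5 H 50.1  basewidth 71.3 row 193.6
0.005 32 facewidth 80.1 row 171.0  top 201.3 bot 145.6 H 55.7  basewidth 72.5 row 198.9
0.005 35 facewidth 81.9 row 178.5  top 211.7 bot 150.4 H 61.2  basewidth 73.6 row 204.6
0.005 38 facewidth 83.6 row 186.7  top 222.7 bot 156.0 H 66.7  basewidth 74.7 row 210.7
0.008 20 facewidth 73.9 row 141.2  top 159.4 bot 126.3 H 33.1  basewidth 68.6 row 174.3
0.008 23 facewidth 75.9 row 146.0  top 167.1 bot 128.5 H 38.6  basewidth 70.0 row 178.4
0.008 26 facewidth 77.9 row 151.5  top 175.6 bot 131.5 H 44.2  basewidth 71.3 row 183.0
0.008 29 facewidth 79.8 row 157.7  top 185.0 bot 135.1 H 49.9  basewidth 72.6 row 188.1
0.008 32 facewidth 81.8 row 164.7  top 195.1 bot 139.4 H 55.8  basewidth 73.9 row 193.7
0.008 35 facewidth 83.8 row 172.6  top 206.0 bot 144.4 H 61.6  basewidth 75.1 row 199.8
0.008 38 facewidth 85.7 row 181.1  top 217.6 bot 150.2 H 67.4  basewidth 76.3 row 206.3
```

View pics/w9c.png

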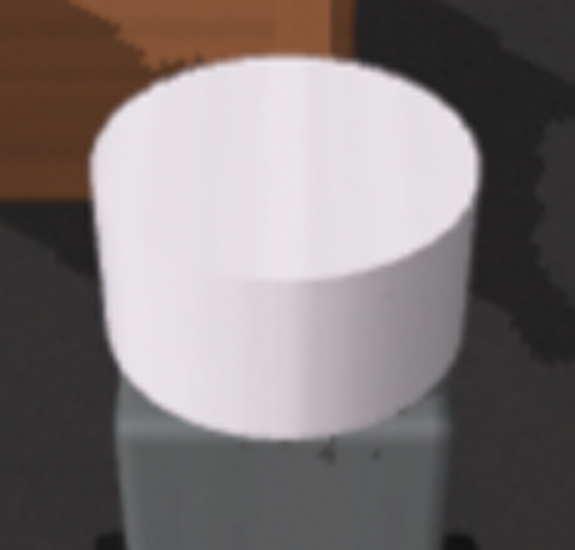

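```bash
python3 -m inch '[{"dx":5,"dy":0,"dz":30,"yaw":0},{"dx":7,"dy":0,"dz":65,"yaw":0},{"dx":7,"dy":0,"dz":92,"yaw":0},{"dx":7,"dy":0,"dz":102,"yaw":0},{"dx":7,"dy":0,"dz":106,"yaw":0},{"dx":7,"dy":0,"dz":109,"yaw":0},{"dx":7,"dy":0,"dz":109,"yaw":0},{"dx":7,"dy":0,"dz":109,"yaw":0}]'
python3 - <<'E'
from h import *
goal(.4054,.0984,.042,21)
im=snap('wrist','w10');cv2.imwrite('pics/w10c.png',cv2.resize(im[125:245,260:375],None,fx=5,fy=5,interpolation=cv2.INTER_CUBIC))
E
```

```text
clock: 7.12
tcp_pos: [0.4109, 0.1007, 0.0445]
eef_rot: [0.983, 0.183, -0.002, 0.001]
ft_force: [-3.9, -1.1, -0.4]
gripper_width: 0.0255
clock 7.12 tcp [0.4109 0.1007 0.0445] th 21.04 tilt 0.20 q6 1.31 F [-3.9 -1.1 -0.4] w 0.0255
GO dx -5.9 dy 0.2 dz 2.5 yaw 0.0
```

View pics/w10c.png

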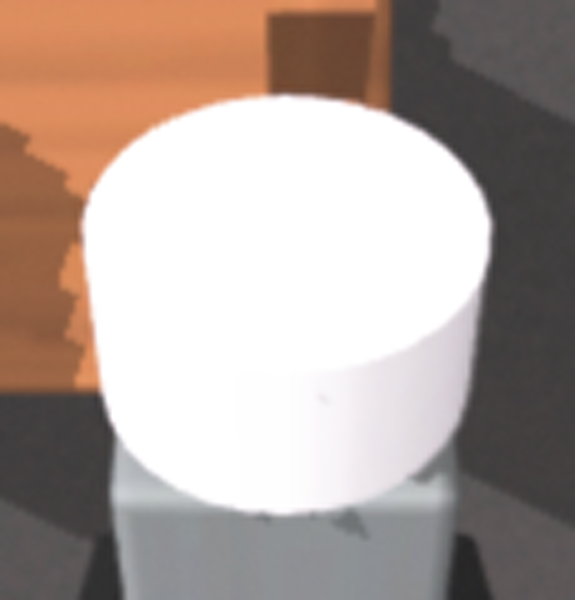

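```bash
python3 -m inch '[{"dx":0,"dy":0,"dz":1.5,"yaw":0},{"dx":0,"dy":0,"dz":1.5,"yaw":0},{"dx":0,"dy":0,"dz":1.5,"yaw":0}]'
python3 - <<'E'
from h import *
im=snap('wrist','w11');cv2.imwrite('pics/w11c.png',cv2.resize(im[125:245,260:375],None,fx=5,fy=5,interpolation=cv2.INTER_CUBIC))
E
```

```text
clock: 7.42
tcp_pos: [0.4112, 0.1009, 0.0438]
eef_rot: [0.983, 0.183, -0.001, 0.0]
ft_force: [-5.7, -1.9, 7.3]
gripper_width: 0.0259
```

View pics/w11c.png

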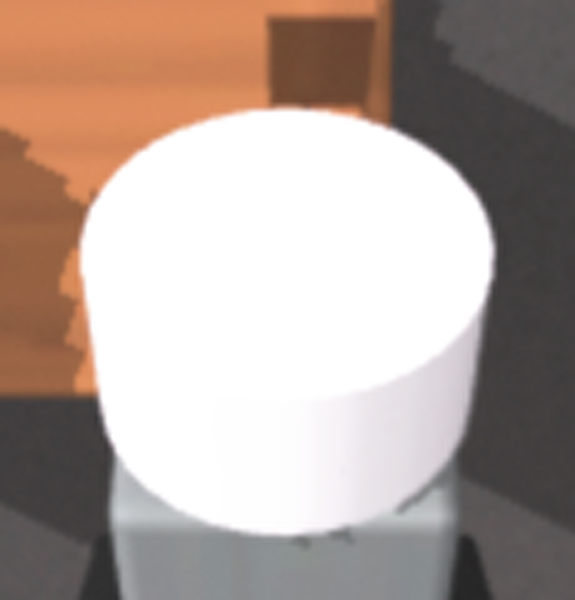

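```bash
python3 -m inch '[{"dx":0,"dy":0,"dz":1,"yaw":0},{"dx":0,"dy":0,"dz":1,"yaw":0},{"dx":0,"dy":0,"dz":1,"yaw":0}]'
python3 - <<'E'
from h import *
im=snap('wrist','w12');cv2.imwrite('pics/w12c.png',cv2.resize(im[125:245,260:375],None,fx=5,fy=5,interpolation=cv2.INTER_CUBIC))
E
```

```text
clock: 7.72
tcp_pos: [0.4114, 0.1009, 0.0432]
eef_rot: [0.983, 0.183, -0.001, 0.0]
ft_force: [-7.8, -2.8, 11.4]
gripper_width: 0.0259
```

View pics/w12c.png

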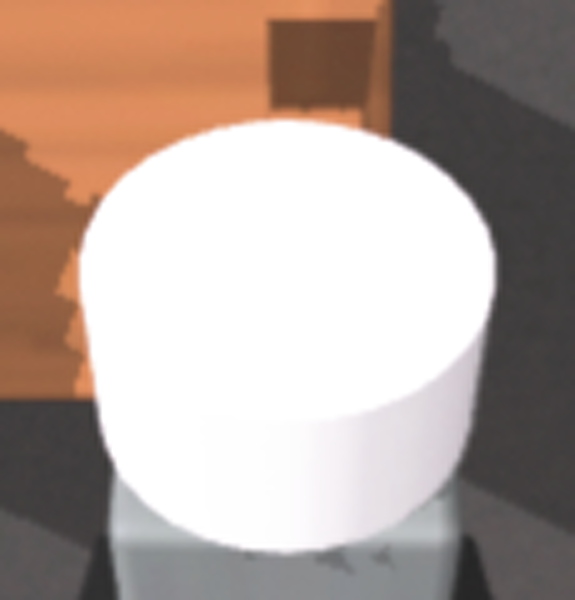

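```bash
python3 -m inch '[{"dx":-2,"dy":0,"dz":-20,"yaw":0},{"dx":-2,"dy":0,"dz":-55,"yaw":0},{"dx":-2,"dy":0,"dz":-95,"yaw":7},{"dx":-2,"dy":0,"dz":-135,"yaw":14},{"dx":-2,"dy":0,"dz":-175,"yaw":20},{"dx":-2,"dy":0,"dz":-210,"yaw":27},{"dx":-2,"dy":30,"dz":-217,"yaw":27},{"dx":-2,"dy":60,"dz":-217,"yaw":27}]'
python3 - <<'E'
from h import *
goal(.42,-.155,.26,-6)
E
```

```text
clock: 8.43
tcp_pos: [0.4348, 0.0463, 0.2639]
eef_rot: [0.999, -0.05, 0.006, -0.003]
ft_force: [1.8, 0.4, -3.8]
gripper_width: 0.0261
clock 8.43 tcp [0.4348 0.0463 0.2639] th -5.70 tilt 0.76 q6 0.99 F [ 1.8  0.4 -3.8] w 0.0261
GO dx 5.2 dy 201.8 dz 2.6 yaw 0.3
```

```bash
python3 -m inch '[{"dx":0,"dy":40,"dz":0,"yaw":0},{"dx":0,"dy":80,"dz":0,"yaw":0},{"dx":0,"dy":120,"dz":0,"yaw":0},{"dx":0,"dy":160,"dz":0,"yaw":0},{"dx":0,"dy":190,"dz":0,"yaw":0},{"dx":0,"dy":190,"dz":0,"yaw":0},{"dx":0,"dy":190,"dz":0,"yaw":0}]'
python3 - <<'E'
from h import *
import json
c=camera_info('wrist');im=snap('wrist','w13');json.dump({k:np.asarray(v).tolist() for k,v in c.items()},open('pics/w13.json','w'))
goal(.42,-.155,.26,-6)
E
```

```text
clock: 9.02
tcp_pos: [0.4125, -0.1455, 0.2593]
eef_rot: [0.999, -0.054, 0.001, -0.0]
ft_force: [-0.1, 0.6, -2.8]
gripper_width: 0.0259
clock 9.07 tcp [ 0.4126 -0.1445  0.2592] th -6.03 tilt 0.11 q6 1.43 F [ 0.3  0.4 -2.8] w 0.0257
GO dx 8.4 dy 9.6 dz -0.7 yaw -0.0
```

View pics/raw_w13.png

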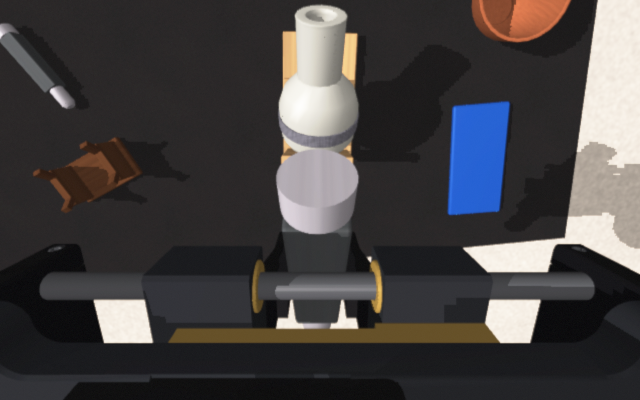

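Run:
```python
import cv2
im=cv2.imread('pics/raw_w13.png');cv2.imwrite('pics/w13c.png',cv2.resize(im[0:110,270:370],None,fx=5.4,fy=5.4,interpolation=cv2.INTER_CUBIC))
```

```text
(no output)
```

View pics/w13c.png

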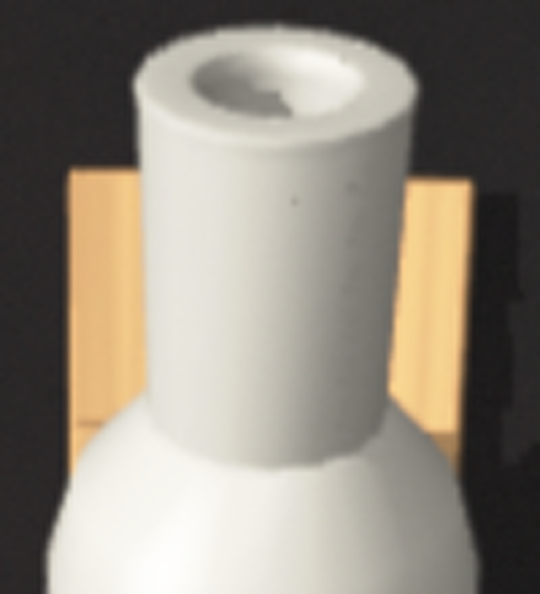

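Run:
```python
from h import *
import json;c=json.load(open('pics/w13.json'))
def mo(az,m,pts):
    a=np.radians(az);z=np.array([np.cos(a)*np.cos(.6109),np.sin(a)*np.cos(.6109),np.sin(.6109)]);y=np.array([-np.sin(a),np.cos(a),0]);x=np.cross(y,z)
    return [m+x*p[0]+y*p[1]+z*p[2] for p in pts]
t=np.linspace(0,6.283,60)
obs=dict(L=135,R=418,T=24,B=148)
def f(v):
    m=np.array([v[0],v[1],.13]);r=.02175
    ring=np.array([proj('wrist',p,c) for p in mo(v[2],m,[(r*np.cos(k),r*np.sin(k),0) for k in t])])
    q=(ring-[270,0]+.5)*5.4-.5
    # neck silhouettes near base (45 down)
    nk=[(proj('wrist',p,c)[0]-270+.5)*5.4-.5 for p in mo(v[2],m,[(.005,.0215,-.045),(.005,-.0215,-.045)])]
    mx=np.mean(nk)
    return [q[:,0].min()-135,q[:,0].max()-418,q[:,1].min()-24,q[:,1].max()-148,(mx-268)*2]
r=least_squares(f,[.5645,-.166,-6],x_scale=[.01,.01,5]);print(r.x,r.fun.round(1))
# cradle base far edge corners at z~? 
for p in((68,170),(472,182)):print(onz('wrist',270+p[0]/5.4,p[1]/5.4,.012,c))
# sides of cradle base
for p in((72,430),(458,470)):print(onz('wrist',270+p[0]/5.4,p[1]/5.4,.012,c))
```

```text
[ 0.56604293 -0.16402325 -7.89748565] [-0.1  0.5  4.6 -4.2 -0.2]
[ 0.58455768 -0.12169054  0.012     ]
[ 0.57266106 -0.21010351  0.012     ]
[ 0.53144914 -0.1151681   0.012     ]
[ 0.51333908 -0.20278803  0.012     ]
```

```bash
cat >> h.py <<'E'
MO=np.array([.5655,-.1645,.13]);AZ=-7.2
def axis(az=None):
    a=np.radians(AZ if az is None else az);return np.array([np.cos(a)*np.cos(.6109),np.sin(a)*np.cos(.6109),np.sin(.6109)])
def stage(dist): # grip at dist along axis from mouth -> TCP
    return MO+axis()*dist-[0,0,.011]
E
python3 - <<'E'
from h import *
goal(*stage(.110),-7.2);print(stage(.110))
E
```

```text
clock 9.07 tcp [ 0.4126 -0.1445  0.2592] th -6.03 tilt 0.11 q6 1.43 F [ 0.3  0.4 -2.8] w 0.0257
GO dx 244.1 dy 5.7 dz 77.6 yaw 1.2
[ 0.65489403 -0.17579309  0.18209654]
```

```bash
python3 -m inch '[{"dx":35,"dy":0,"dz":0,"yaw":0},{"dx":75,"dy":0,"dz":0,"yaw":0},{"dx":115,"dy":0,"dz":0,"yaw":1.2},{"dx":155,"dy":2,"dz":0,"yaw":1.2},{"dx":195,"dy":4,"dz":5,"yaw":1.2},{"dx":230,"dy":6,"dz":25,"yaw":1.2},{"dx":244,"dy":6,"dz":50,"yaw":1.2},{"dx":244,"dy":6,"dz":70,"yaw":1.2}]'; python3 -m inch '[{"dx":0,"dy":0,"dz":7,"yaw":0},{"dx":0,"dy":0,"dz":7,"yaw":0},{"dx":0,"dy":0,"dz":7,"yaw":0}]'
python3 - <<'E'
from h import *
goal(*stage(.110),-7.2)
im=snap('side','s14');overlay('side','s14o',[35],.0055,(300,200,420,310),im=im)
im=snap('top','t14');overlay('top','t14o',[35],.0055,(350,130,450,240),im=im)
E
```

```text
clock: 9.73
tcp_pos: [0.658, -0.1734, 0.1855]
eef_rot: [0.998, -0.061, 0.0, -0.0]
ft_force: [-0.2, -0.5, -4.2]
gripper_width: 0.0255
clock: 9.98
tcp_pos: [0.6548, -0.1745, 0.1829]
eef_rot: [0.998, -0.061, 0.001, 0.0]
ft_force: [-0.3, -0.1, -2.6]
gripper_width: 0.0255
clock 9.98 tcp [ 0.6548 -0.1745  0.1829] th -7.03 tilt 0.08 q6 1.47 F [-0.3 -0.1 -2.6] w 0.0255
GO dx 0.2 dy 1.3 dz 0.9 yaw 0.2
```

View pics/s14o.png

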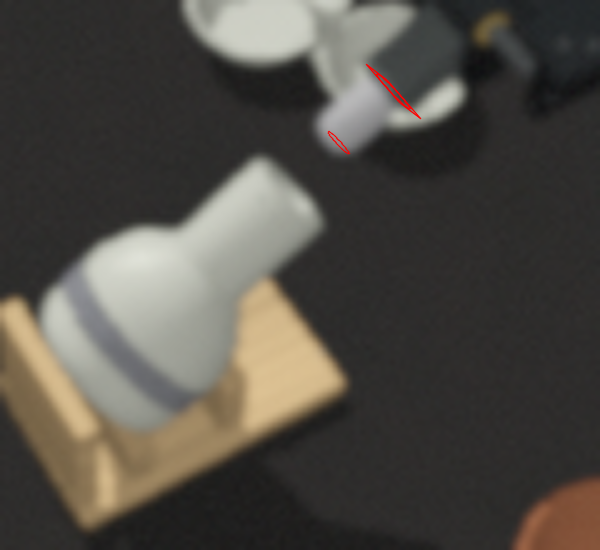

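View pics/t14o.png

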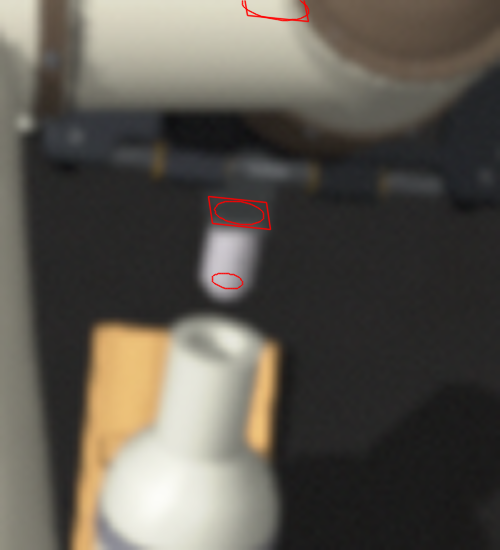

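Run:
```python
from h import *
im=snap('wrist','w15');cv2.imwrite('pics/w15c.png',cv2.resize(im[130:250,260:375],None,fx=5,fy=5,interpolation=cv2.INTER_CUBIC))
im=cv2.imread('pics/raw_s14.png');cv2.imwrite('pics/s14z.png',cv2.resize(im[210:260,335:400],None,fx=12,fy=12,interpolation=cv2.INTER_CUBIC))
```

```text
(no output)
```

View pics/w15c.png

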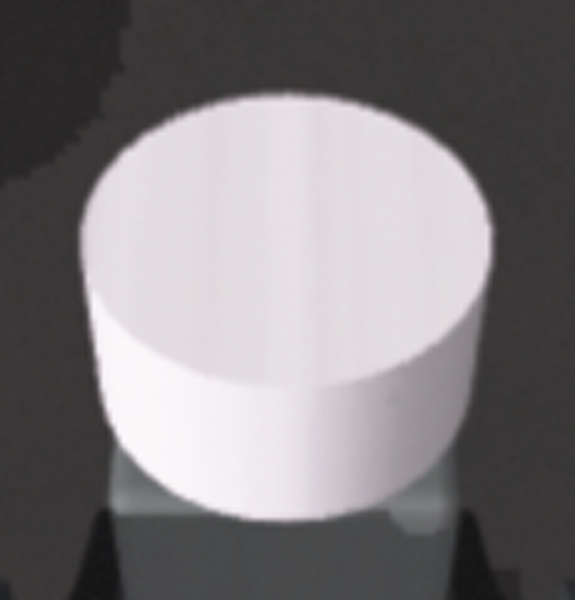

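View pics/s14z.png

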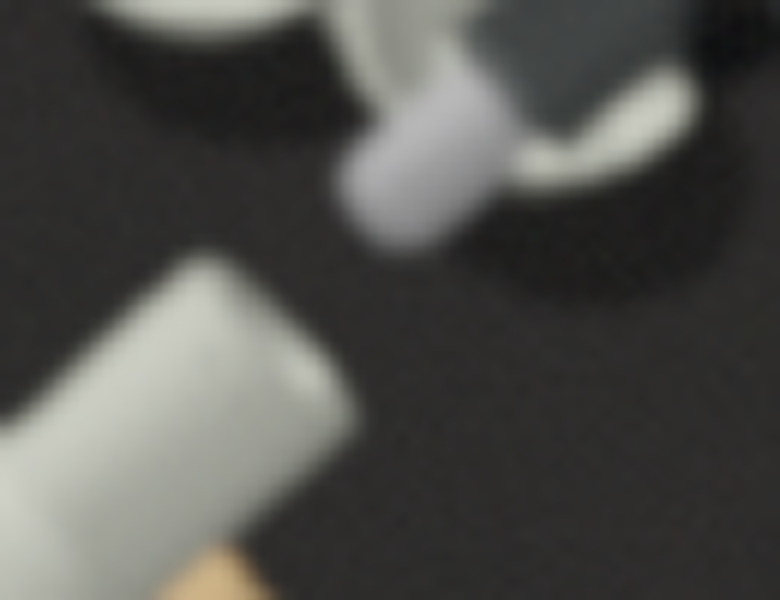

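```bash
python3 - <<'E'
from h import *
s,M=st();r=np.radians(34);ux=M@np.array([-np.cos(r),0,np.sin(r)]);g=s['tcp_pos']-.011*M[:,2]
cr=lambda n,p,o,k:(((proj(n,p)-o+.5)*k-.5).round(0))
tip=g+.0795*ux;sh=g+.0445*ux
print('tip',tip.round(4),'sh',sh.round(4))
o=np.array([335,210])
print('side mouth',cr('side',MO,o,12),'tip',cr('side',tip,o,12),'sh',cr('side',sh,o,12))
o=np.array([350,130]);print('top mouth',cr('top',MO,o,5),'tip',cr('top',tip,o,5),'sh',cr('top',sh,o,5))
E
python3 - <<'E'
import cv2
im=cv2.imread('pics/raw_t14.png');cv2.imwrite('pics/t14z.png',cv2.resize(im[165:225,370:420],None,fx=10,fy=10,interpolation=cv2.INTER_CUBIC))
E
```

```text
tip [ 0.5899 -0.1669  0.1511] sh [ 0.6186 -0.1705  0.1708]
side mouth [279. 337.] tip [390. 219.] sh [523.  97.]
top mouth [217. 340.] tip [227. 282.] sh [239. 213.]
```

View pics/t14z.png

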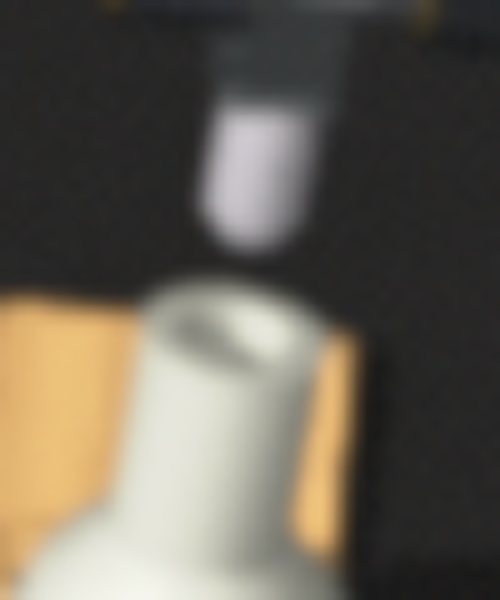

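```bash
python3 -c "
from h import *
goal(*stage(.085),-7.2)"; python3 -m inch '[{"dx":-4,"dy":0.5,"dz":4,"yaw":0.2},{"dx":-9,"dy":1,"dz":8,"yaw":0.2},{"dx":-14,"dy":1,"dz":12,"yaw":0.2},{"dx":-19,"dy":1,"dz":15.5,"yaw":0.2},{"dx":-19,"dy":1,"dz":15.5,"yaw":0.2},{"dx":-19,"dy":1,"dz":15.5,"yaw":0.2}]' 1 15
python3 - <<'E'
from h import *
goal(*stage(.085),-7.2)
im=snap('side','s16');cv2.imwrite('pics/s16z.png',cv2.resize(im[210:260,335:400],None,fx=12,fy=12,interpolation=cv2.INTER_CUBIC))
im=snap('top','t16');cv2.imwrite('pics/t16z.png',cv2.resize(im[165:225,370:420],None,fx=10,fy=10,interpolation=cv2.INTER_CUBIC))
E
```

```text
clock 10.13 tcp [ 0.6552 -0.1751  0.1849] th -7.09 tilt 0.27 q6 1.47 F [ 0.1  0.7 -2.7] w 0.0257
GO dx -20.8 dy 0.7 dz 17.0 yaw 0.1
clock: 10.63
tcp_pos: [0.6348, -0.174, 0.1664]
eef_rot: [0.998, -0.064, -0.0, 0.0]
ft_force: [0.0, -0.0, -3.2]
gripper_width: 0.0258
clock 10.63 tcp [ 0.6348 -0.174   0.1664] th -7.33 tilt 0.03 q6 1.46 F [ 0.  -0.  -3.2] w 0.0258
GO dx -0.3 dy -0.7 dz -1.4 yaw -0.1
```

View pics/s16z.png

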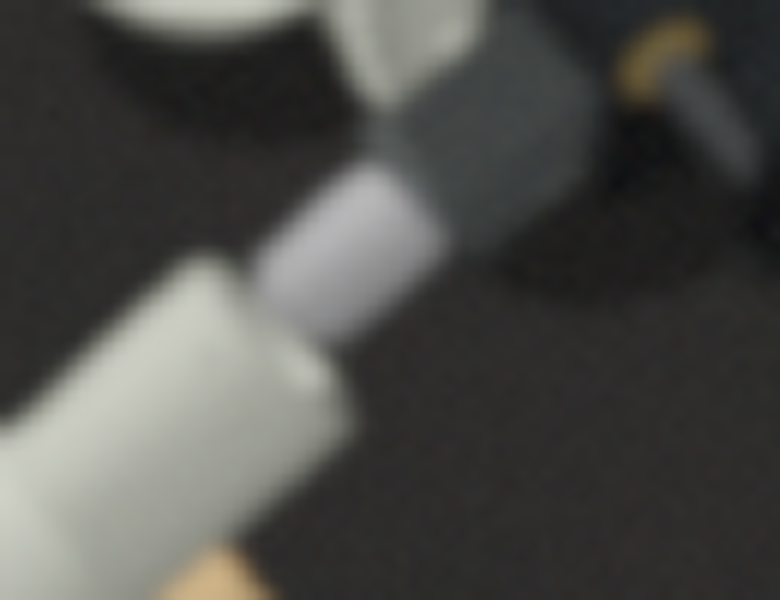

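View pics/t16z.png

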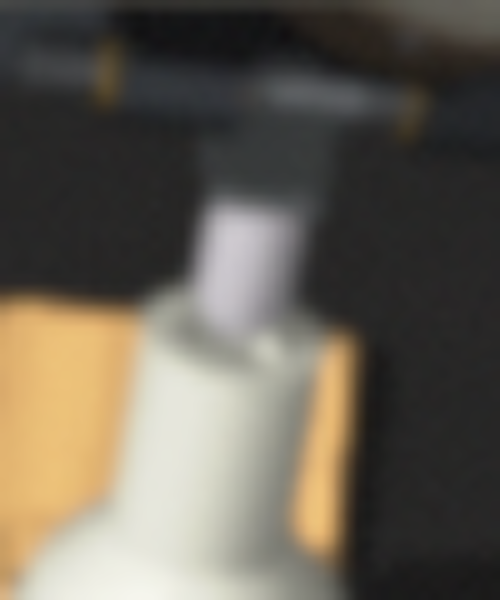

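```bash
python3 -m inch '[{"dx":-1.5,"dy":0,"dz":2.5,"yaw":0},{"dx":-4,"dy":0,"dz":4,"yaw":0},{"dx":-6,"dy":0,"dz":5.5,"yaw":0},{"dx":-8,"dy":0,"dz":7,"yaw":0},{"dx":-8,"dy":0,"dz":7,"yaw":0}]';  python3 - <<'E'
from h import *
goal(*stage(.075),-7.2)
E
```

```text
clock: 11.15
tcp_pos: [0.6279, -0.173, 0.1595]
eef_rot: [0.998, -0.064, 0.001, 0.0]
ft_force: [2.4, -0.9, -5.1]
gripper_width: 0.026
clock 11.15 tcp [ 0.6279 -0.173   0.1595] th -7.32 tilt 0.11 q6 1.46 F [ 2.4 -0.9 -5.1] w 0.0260
GO dx -1.5 dy -0.6 dz -2.5 yaw -0.1
```

```bash
python3 -m inch '[{"dx":-1,"dy":0,"dz":1.5,"yaw":0},{"dx":-3,"dy":0,"dz":3,"yaw":0},{"dx":-5,"dy":0,"dz":4.5,"yaw":0},{"dx":-5,"dy":0,"dz":4.5,"yaw":0}]';  python3 - <<'E'
from h import *
goal(*stage(.070),-7.2)
im=snap('side','s17');cv2.imwrite('pics/s17z.png',cv2.resize(im[210:260,335:400],None,fx=12,fy=12,interpolation=cv2.INTER_CUBIC))
E
```

```text
clock: 11.48
tcp_pos: [0.622, -0.1722, 0.1545]
eef_rot: [0.998, -0.064, -0.0, -0.0]
ft_force: [3.3, -0.8, -4.2]
gripper_width: 0.0261
clock 11.48 tcp [ 0.622  -0.1722  0.1545] th -7.34 tilt 0.04 q6 1.46 F [ 3.3 -0.8 -4.2] w 0.0261
GO dx 0.3 dy -0.6 dz -4.6 yaw -0.1
```

View pics/s17z.png

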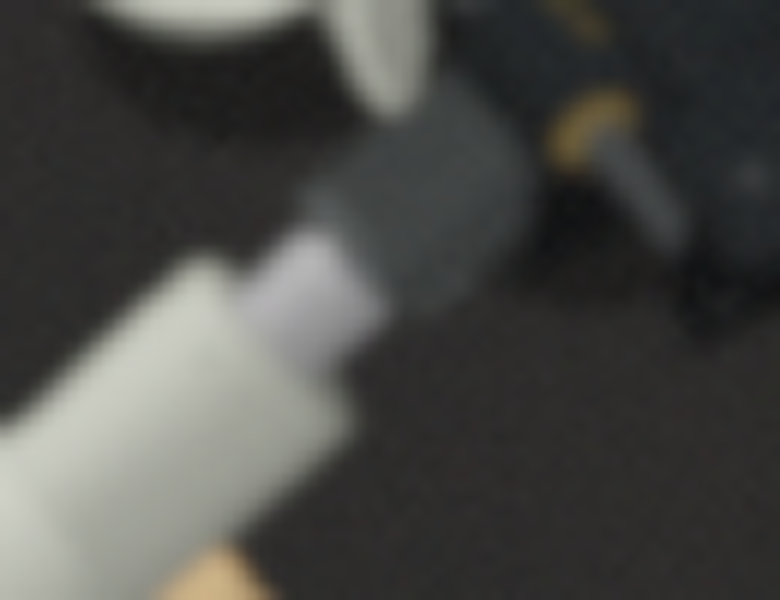

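```bash
python3 -m inch '[{"dx":-2,"dy":0,"dz":1.4,"yaw":0},{"dx":-4,"dy":0,"dz":2.8,"yaw":0},{"dx":-6,"dy":0,"dz":4.2,"yaw":0},{"dx":-6,"dy":0,"dz":4.2,"yaw":0}]';  python3 - <<'E'
from h import *
goal(*stage(.060),-7.2)
im=snap('wrist','w18');cv2.imwrite('pics/w18c.png',cv2.resize(im[130:250,260:375],None,fx=5,fy=5,interpolation=cv2.INTER_CUBIC))
E
```

```text
clock: 11.87
tcp_pos: [0.6158, -0.1714, 0.1504]
eef_rot: [0.998, -0.064, -0.001, -0.0]
ft_force: [2.1, -0.7, -4.8]
gripper_width: 0.026
clock 11.87 tcp [ 0.6158 -0.1714  0.1504] th -7.34 tilt 0.06 q6 1.46 F [ 2.1 -0.7 -4.8] w 0.0260
GO dx -1.6 dy -0.5 dz -3.0 yaw -0.1
```

View pics/w18c.png

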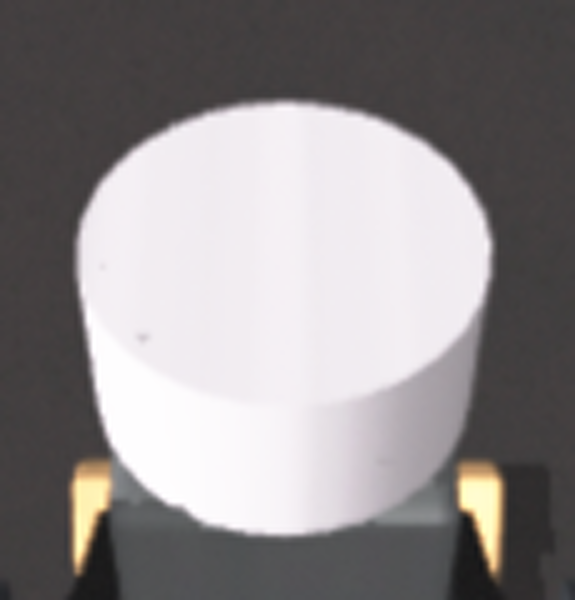

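```bash
python3 -m inch '[{"dx":-2.5,"dy":0,"dz":1.7,"yaw":0},{"dx":-5,"dy":0,"dz":3.5,"yaw":0},{"dx":-7.5,"dy":0,"dz":5.2,"yaw":0},{"dx":-7.5,"dy":0,"dz":5.2,"yaw":0}]';  python3 - <<'E'
from h import *
goal(*stage(.050),-7.2)
s=sense();print('dist',(s['tcp_pos']+[0,0,.011]-MO)@axis())
im=snap('side','s19');cv2.imwrite('pics/s19z.png',cv2.resize(im[210:260,335:400],None,fx=12,fy=12,interpolation=cv2.INTER_CUBIC))
im=snap('top','t19');cv2.imwrite('pics/t19z.png',cv2.resize(im[165:225,370:420],None,fx=10,fy=10,interpolation=cv2.INTER_CUBIC))
E
```

```text
clock: 12.25
tcp_pos: [0.6082, -0.1704, 0.1451]
eef_rot: [0.998, -0.064, -0.001, -0.0]
ft_force: [1.9, -0.6, -5.7]
gripper_width: 0.0258
clock 12.25 tcp [ 0.6082 -0.1704  0.1451] th -7.34 tilt 0.07 q6 1.46 F [ 1.9 -0.6 -5.7] w 0.0258
GO dx -2.1 dy -0.5 dz -2.5 yaw -0.1
dist 0.05027304324151948
```

View pics/s19z.png

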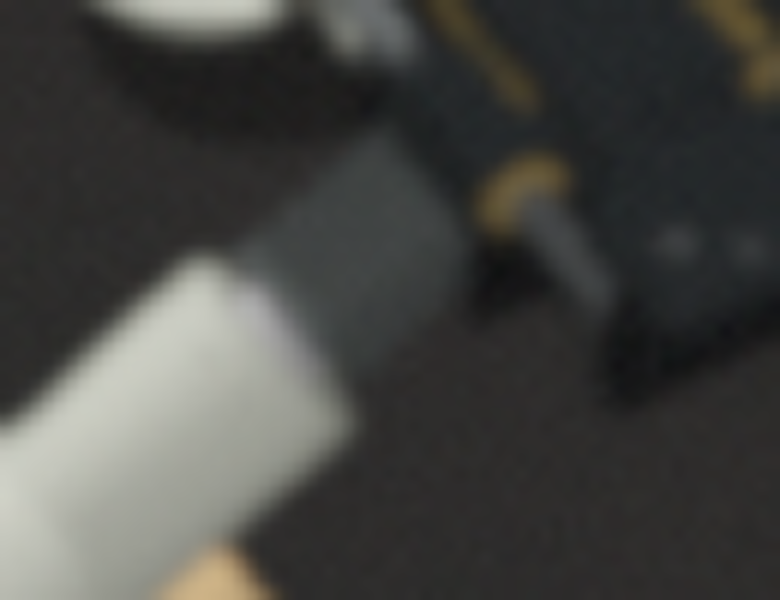

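View pics/t19z.png

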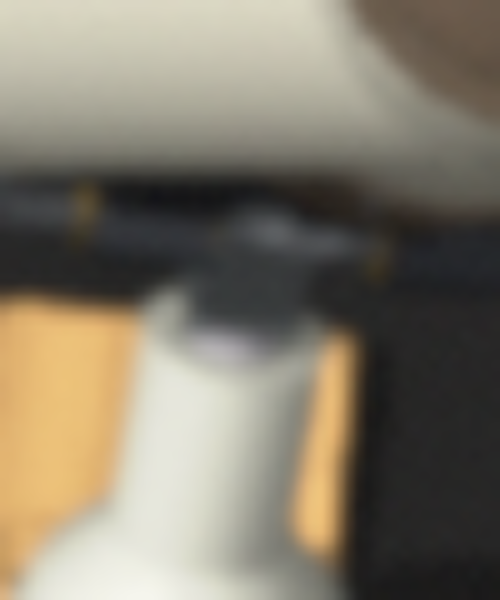

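```bash
python3 -m inch '[{"dx":-0.8,"dy":0,"dz":0.6,"yaw":0},{"dx":-1.6,"dy":0,"dz":1.1,"yaw":0},{"dx":-1.6,"dy":0,"dz":1.1,"yaw":0}]'; python3 -m inch '[{"dx":-0.8,"dy":0,"dz":0.6,"yaw":0},{"dx":-0.8,"dy":0,"dz":0.6,"yaw":0}]';python3 -c "
from h import *
s=sense();print('dist',(s['tcp_pos']+[0,0,.011]-MO)@axis(),(s['ft_force']+[0,0,3.3])@axis())"
```

```text
clock: 12.6
tcp_pos: [0.6074, -0.1703, 0.1447]
eef_rot: [0.998, -0.064, 0.0, 0.0]
ft_force: [1.5, -0.7, -6.1]
gripper_width: 0.0257
clock: 12.77
tcp_pos: [0.6065, -0.1702, 0.144]
eef_rot: [0.998, -0.064, -0.0, 0.0]
ft_force: [1.3, -0.4, -4.6]
gripper_width: 0.0261
dist 0.04829120769603233 0.3941593498592283
```

```bash
python3 -m inch '[{"dx":-0.8,"dy":0,"dz":0.6,"yaw":0},{"dx":-1.6,"dy":0,"dz":1.1,"yaw":0},{"dx":-1.6,"dy":0,"dz":1.1,"yaw":0}]';python3 -c "
from h import *
s=sense();print('dist',(s['tcp_pos']+[0,0,.011]-MO)@axis(),(s['ft_force']+[0,0,3.3])@axis())"
```

```text
clock: 13.02
tcp_pos: [0.6048, -0.17, 0.1427]
eef_rot: [0.998, -0.064, -0.0, -0.0]
ft_force: [1.7, -0.1, -4.4]
gripper_width: 0.0258
dist 0.046113331940546995 0.725295303252756
```

```bash
python3 -m inch '[{"dx":-0.8,"dy":0,"dz":0.6,"yaw":0},{"dx":-0.8,"dy":0,"dz":0.6,"yaw":0}]';python3 -c "
from h import *
s=sense();print('dist',(s['tcp_pos']+[0,0,.011]-MO)@axis(),(s['ft_force']+[0,0,3.3])@axis())"
```

```text
clock: 13.18
tcp_pos: [0.6043, -0.1699, 0.1424]
eef_rot: [0.998, -0.064, 0.0, 0.0]
ft_force: [1.7, -0.3, -4.1]
gripper_width: 0.026
dist 0.045534430708606535 0.9238657630442997
```

```bash
python3 -m inch '[{"dx":-0.8,"dy":0,"dz":0.6,"yaw":0},{"dx":-0.8,"dy":0,"dz":0.6,"yaw":0}]';python3 - <<'E'
from h import *
s=sense();print('dist',(s['tcp_pos']+[0,0,.011]-MO)@axis(),(s['ft_force']+[0,0,3.3])@axis())
im=snap('side','s20');cv2.imwrite('pics/s20z.png',cv2.resize(im[210:260,335:400],None,fx=12,fy=12,interpolation=cv2.INTER_CUBIC))
im=snap('wrist','w20')
E
```

```text
clock: 13.35
tcp_pos: [0.6042, -0.1699, 0.1424]
eef_rot: [0.998, -0.064, 0.001, 0.0]
ft_force: [2.8, -0.7, -2.6]
gripper_width: 0.0259
dist 0.04547326363971012 2.711856346348496
```

View pics/s20z.png

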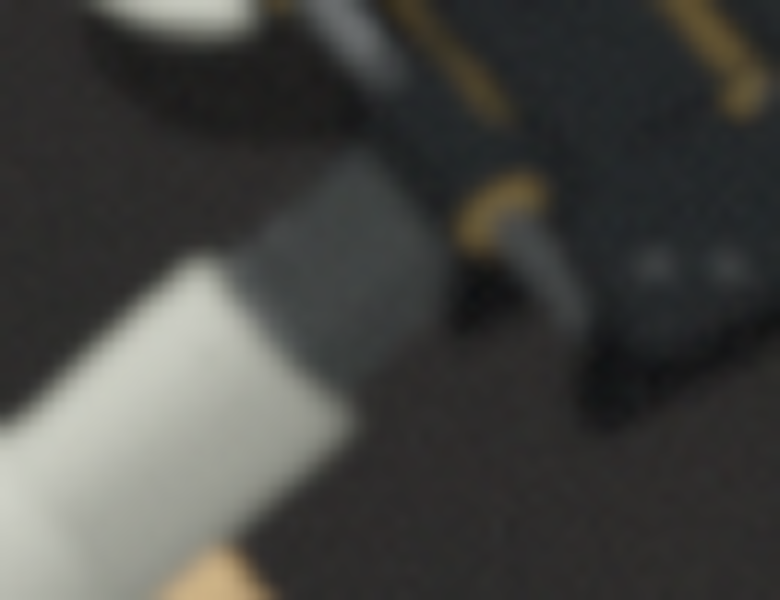

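```bash
python3 -m inch '[{"dx":-0.8,"dy":0,"dz":0.6,"yaw":0},{"dx":-0.8,"dy":0,"dz":0.6,"yaw":0}]';python3 - <<'E'
from h import *
s=sense();print('dist',(s['tcp_pos']+[0,0,.011]-MO)@axis(),(s['ft_force']+[0,0,3.3])@axis())
E
```

```text
clock: 13.62
tcp_pos: [0.6042, -0.1699, 0.1424]
eef_rot: [0.998, -0.064, 0.002, 0.0]
ft_force: [4.6, -1.2, 1.3]
gripper_width: 0.026
dist 0.0453969926809766 6.5007688310199345
```

The go end is home: it stopped dead at 6.5 N axial, and the side view shows no white plug left between handle and rim. Drawing out along the axis.

```bash
python3 -m inch '[{"dx":4,"dy":0,"dz":-2.8,"yaw":0},{"dx":10,"dy":0,"dz":-7,"yaw":0},{"dx":16,"dy":0,"dz":-11.2,"yaw":0},{"dx":22,"dy":0,"dz":-15.4,"yaw":0},{"dx":28,"dy":0,"dz":-19.6,"yaw":0},{"dx":34,"dy":0,"dz":-23.8,"yaw":0},{"dx":42,"dy":0,"dz":-29.4,"yaw":0},{"dx":50,"dy":0,"dz":-35,"yaw":0}]'; python3 -m inch '[{"dx":10,"dy":0,"dz":-25,"yaw":0},{"dx":10,"dy":0,"dz":-60,"yaw":7},{"dx":10,"dy":0,"dz":-85,"yaw":14},{"dx":10,"dy":0,"dz":-85,"yaw":21},{"dx":0,"dy":0,"dz":-85,"yaw":28},{"dx":-10,"dy":0,"dz":-85,"yaw":35},{"dx":-20,"dy":0,"dz":-85,"yaw":42},{"dx":-30,"dy":0,"dz":-85,"yaw":49}]'; python3 -c "
from h import *
goal(.405,.0985,.20,-159)"
```

```text
clock: 14.28
tcp_pos: [0.6527, -0.1761, 0.1764]
eef_rot: [0.998, -0.064, -0.0, -0.0]
ft_force: [0.0, 0.2, -3.1]
gripper_width: 0.0261
clock: 14.95
tcp_pos: [0.6221, -0.1721, 0.2611]
eef_rot: [0.88, -0.475, -0.0, 0.0]
ft_force: [-0.7, -1.0, -3.5]
gripper_width: 0.0259
clock 14.95 tcp [ 0.6221 -0.1721  0.2611] th -56.68 tilt 0.04 q6 0.60 F [-0.7 -1.  -3.5] w 0.0259
GO dx -345.4 dy 32.8 dz 61.3 yaw 102.3
```

```bash
python3 -c "
from h import *
goal(.3804,.0891,.20,-159)"; python3 -m inch '[{"dx":-35,"dy":4,"dz":0,"yaw":7},{"dx":-75,"dy":8,"dz":0,"yaw":14},{"dx":-115,"dy":12,"dz":0,"yaw":21},{"dx":-155,"dy":15,"dz":0,"yaw":28},{"dx":-195,"dy":20,"dz":0,"yaw":35},{"dx":-235,"dy":30,"dz":0,"yaw":42},{"dx":-275,"dy":40,"dz":5,"yaw":49},{"dx":-310,"dy":50,"dz":15,"yaw":56}]' 1 20; python3 -c "
from h import *
goal(.3804,.0891,.13,-159)"
```

```text
clock 14.95 tcp [ 0.6221 -0.1721  0.2611] th -56.68 tilt 0.04 q6 0.60 F [-0.7 -1.  -3.5] w 0.0259
GO dx -351.1 dy 58.5 dz 61.4 yaw 102.3
clock: 15.62
tcp_pos: [0.4202, 0.0497, 0.2511]
eef_rot: [-0.577, 0.817, -0.0, 0.002]
ft_force: [-0.5, 0.3, -3.3]
gripper_width: 0.0255
clock 15.62 tcp [0.4202 0.0497 0.2511] th -109.48 tilt 0.19 q6 -0.85 F [-0.5  0.3 -3.3] w 0.0255
GO dx -23.6 dy 50.9 dz 121.0 yaw 49.5
```

```bash
python3 -m inch '[{"dx":0,"dy":5,"dz":20,"yaw":7},{"dx":0,"dy":10,"dz":40,"yaw":14},{"dx":0,"dy":15,"dz":60,"yaw":21},{"dx":0,"dy":20,"dz":80,"yaw":28},{"dx":0,"dy":20,"dz":90,"yaw":35},{"dx":0,"dy":20,"dz":90,"yaw":42},{"dx":0,"dy":20,"dz":90,"yaw":46},{"dx":0,"dy":20,"dz":90,"yaw":46}]'; python3 -c "
from h import *
goal(.3804,.0891,.13,-159)"
```

```text
clock: 16.28
tcp_pos: [0.4023, 0.0553, 0.1601]
eef_rot: [-0.214, 0.977, 0.0, 0.0]
ft_force: [1.1, -0.1, -3.1]
gripper_width: 0.0259
clock 16.28 tcp [0.4023 0.0553 0.1601] th -155.23 tilt 0.03 q6 -1.68 F [ 1.1 -0.1 -3.1] w 0.0259
GO dx 5.7 dy 39.9 dz 30.1 yaw 3.8
```

```bash
python3 -m inch '[{"dx":2,"dy":20,"dz":5,"yaw":3.8},{"dx":5,"dy":38,"dz":12,"yaw":3.8},{"dx":6,"dy":40,"dz":20,"yaw":3.8},{"dx":6,"dy":40,"dz":25,"yaw":3.8},{"dx":6,"dy":40,"dz":25,"yaw":3.8}]'
python3 - <<'E'
from h import *
goal(.3804,.0891,.13,-159)
im=snap('side','s21');overlay('side','s21o',[35],.004,(180,140,300,260),im=im,fx=5)
im=snap('top','t21');overlay('top','t21o',[35],.004,(220,210,320,310),im=im,fx=6)
E
```

```text
clock: 16.7
tcp_pos: [0.3793, 0.0885, 0.1341]
eef_rot: [-0.183, 0.983, -0.0, -0.001]
ft_force: [-0.2, -0.6, -3.2]
gripper_width: 0.0256
clock 16.70 tcp [0.3793 0.0885 0.1341] th -158.89 tilt 0.11 q6 -1.85 F [-0.2 -0.6 -3.2] w 0.0256
GO dx -1.3 dy 0.2 dz 4.1 yaw 0.1
```

View pics/s21o.png

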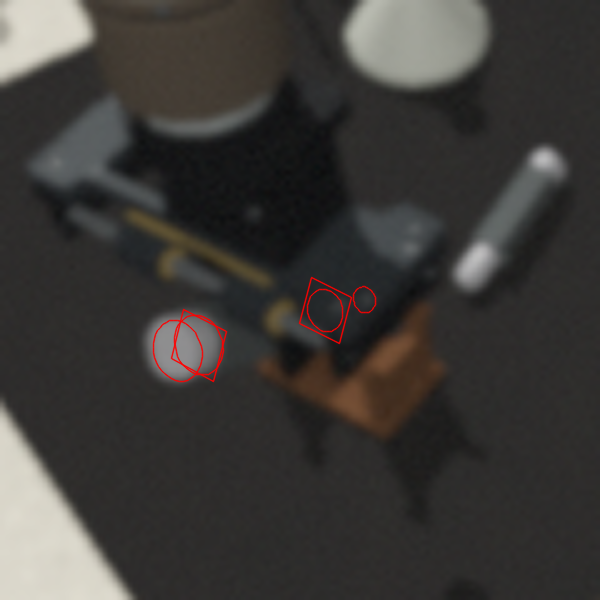

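View pics/t21o.png

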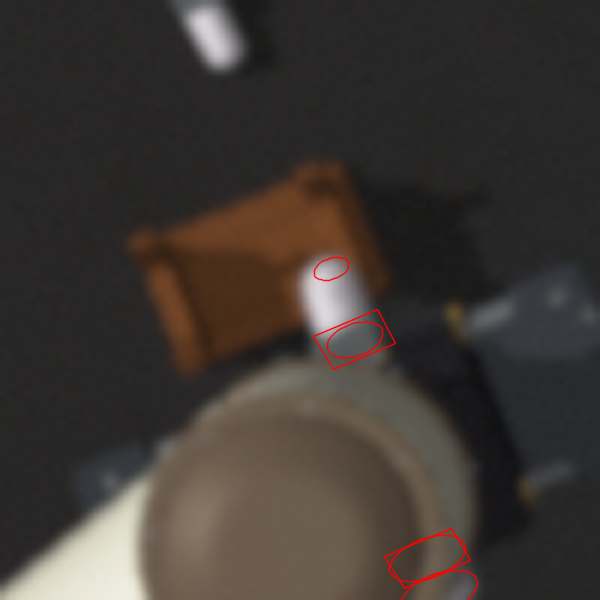

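```bash
python3 -m inch '[{"dx":0,"dy":-2,"dz":20,"yaw":0},{"dx":0,"dy":-2.5,"dz":33,"yaw":0},{"dx":0,"dy":-2.5,"dz":39,"yaw":0},{"dx":0,"dy":-2.5,"dz":44,"yaw":0},{"dx":0,"dy":-2.5,"dz":49,"yaw":0},{"dx":0,"dy":-2.5,"dz":54,"yaw":0},{"dx":0,"dy":-2.5,"dz":54,"yaw":0}]'
python3 - <<'E'
from h import *
goal(.3804,.0891,.057,-159)
im=snap('wrist','w22')
im=snap('side','s22');overlay('side','s22o',[],.004,(180,140,300,260),im=im,fx=5)
E
```

```text
clock: 17.38
tcp_pos: [0.3818, 0.0872, 0.0808]
eef_rot: [-0.183, 0.983, 0.001, 0.001]
ft_force: [1.4, 0.8, -1.4]
gripper_width: 0.0261
clock 17.38 tcp [0.3818 0.0872 0.0808] th -158.96 tilt 0.16 q6 -1.85 F [ 1.4  0.8 -1.4] w 0.0261
GO dx 0.7 dy 2.2 dz 23.8 yaw 0.0
```

View pics/raw_w22.png

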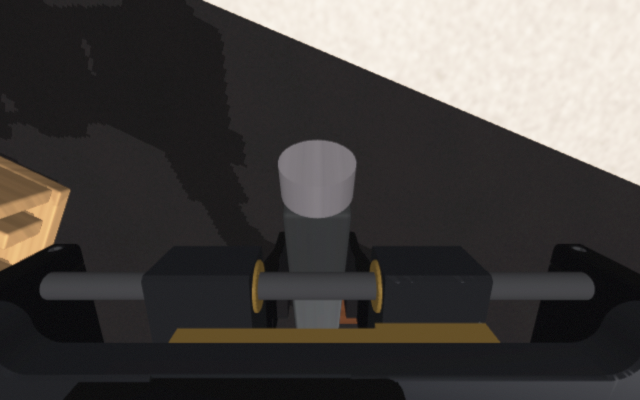

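View pics/s22o.png

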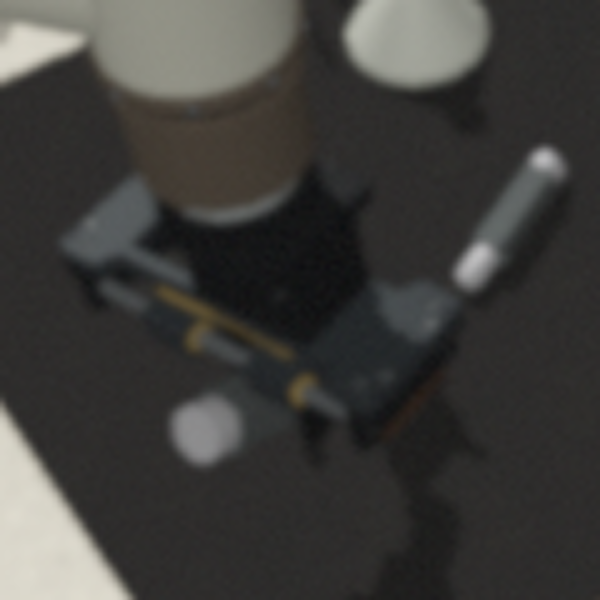

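```bash
python3 -m inch '[{"dx":0,"dy":0,"dz":6,"yaw":0},{"dx":0,"dy":0,"dz":12,"yaw":0},{"dx":0,"dy":0,"dz":18,"yaw":0},{"dx":0,"dy":0,"dz":24,"yaw":0},{"dx":0,"dy":0,"dz":30,"yaw":0},{"dx":0,"dy":0,"dz":35,"yaw":0},{"dx":0,"dy":0,"dz":39,"yaw":0},{"dx":0,"dy":0,"dz":39,"yaw":0}]'
python3 - <<'E'
from h import *
goal(.3804,.0891,.057,-159)
im=snap('wrist','w23')
im=snap('side','s23');overlay('side','s23o',[-15],.004,(180,140,300,260),im=im,fx=5)
im=snap('top','t23');overlay('top','t23o',[-15],.004,(220,210,320,310),im=im,fx=6)
E
```

```text
clock: 18.15
tcp_pos: [0.3798, 0.086, 0.0406]
eef_rot: [-0.182, 0.983, -0.001, -0.001]
ft_force: [-1.1, -0.6, -2.5]
gripper_width: 0.0259
clock 18.15 tcp [0.3798 0.086  0.0406] th -159.00 tilt 0.16 q6 -1.85 F [-1.1 -0.6 -2.5] w 0.0259
GO dx -1.6 dy 2.7 dz -16.4 yaw 0.0
```

View pics/raw_w23.png

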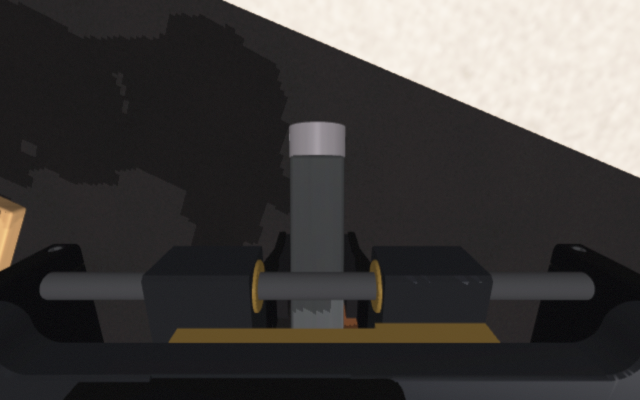

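View pics/s23o.png

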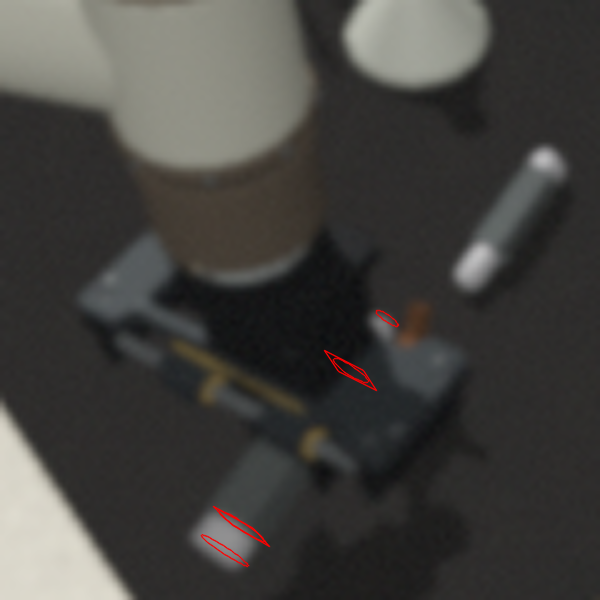

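View pics/t23o.png

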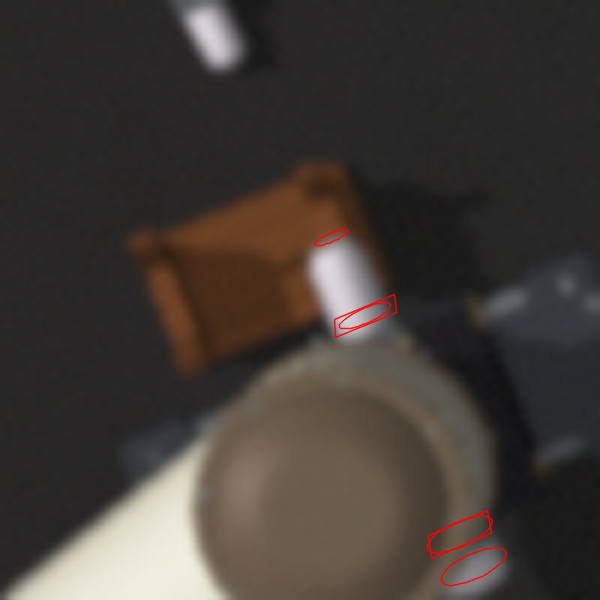

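```bash
python3 -m inch '[{"dx":0,"dy":-1,"dz":-20,"yaw":0},{"dx":-12,"dy":-3,"dz":-38,"yaw":0},{"dx":-26,"dy":-3,"dz":-38,"yaw":0},{"dx":-32,"dy":-3,"dz":-34,"yaw":0},{"dx":-32,"dy":-3,"dz":-24,"yaw":0},{"dx":-32,"dy":-3,"dz":-16,"yaw":0},{"dx":-32,"dy":-3,"dz":-10,"yaw":0},{"dx":-32,"dy":-3,"dz":-10,"yaw":0}]'
python3 - <<'E'
from h import *
goal(.4112,.1009,.043,-159)
im=snap('side','s24');overlay('side','s24o',[-20,-30],.004,(180,140,300,260),im=im,fx=5)
im=snap('wrist','w24')
E
```

```text
clock: 18.97
tcp_pos: [0.4101, 0.0943, 0.0501]
eef_rot: [-0.182, 0.983, -0.001, -0.002]
ft_force: [0.2, -0.5, -3.5]
gripper_width: 0.0257
clock 18.97 tcp [0.4101 0.0943 0.0501] th -158.99 tilt 0.24 q6 -1.82 F [ 0.2 -0.5 -3.5] w 0.0257
GO dx -3.4 dy 5.8 dz 7.0 yaw 0.0
```

View pics/s24o.png

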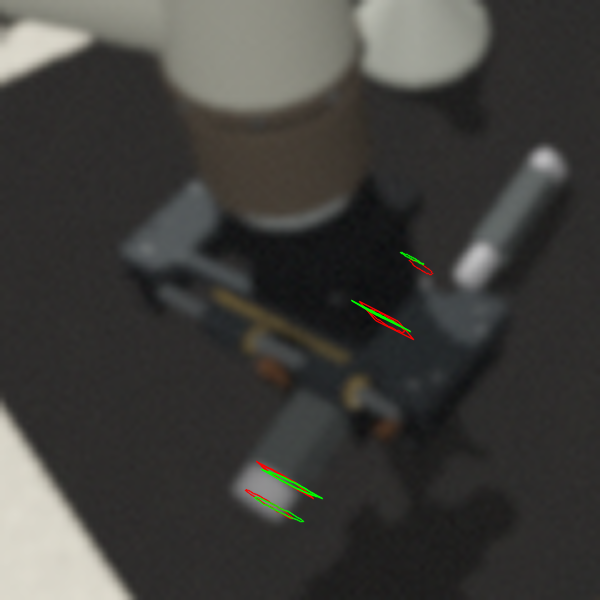

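View pics/raw_w24.png

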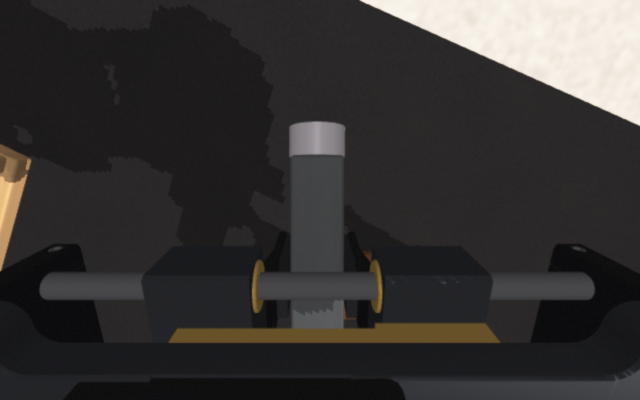

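```bash
python3 -m inch '[{"dx":-2,"dy":1,"dz":2,"yaw":0},{"dx":-3,"dy":2,"dz":4,"yaw":0},{"dx":-3,"dy":2,"dz":6,"yaw":0},{"dx":-3,"dy":2,"dz":6,"yaw":0}]'
python3 - <<'E'
from h import *
goal(.4112,.1009,.043,-159)
im=snap('side','s25');overlay('side','s25o',[-25,-35],.004,(200,170,290,240),im=im,fx=8)
im=snap('top','t25');overlay('top','t25o',[-25,-35],.004,(240,210,320,310),im=im,fx=6)
E
```

```text
clock: 19.4
tcp_pos: [0.413, 0.0975, 0.0457]
eef_rot: [-0.182, 0.983, -0.0, -0.001]
ft_force: [-3.0, -4.2, 3.9]
gripper_width: 0.0258
clock 19.40 tcp [0.413  0.0975 0.0457] th -158.99 tilt 0.09 q6 -1.82 F [-3.  -4.2  3.9] w 0.0258
GO dx 0.4 dy 3.8 dz 2.7 yaw 0.0
```

View pics/s25o.png

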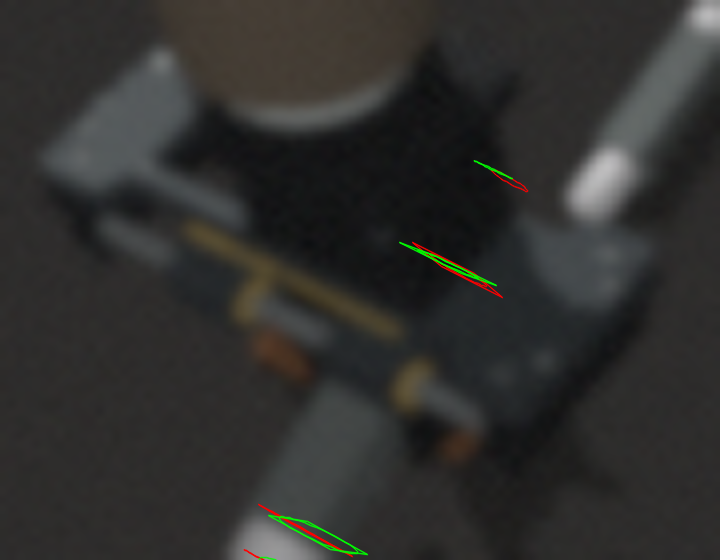

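View pics/t25o.png

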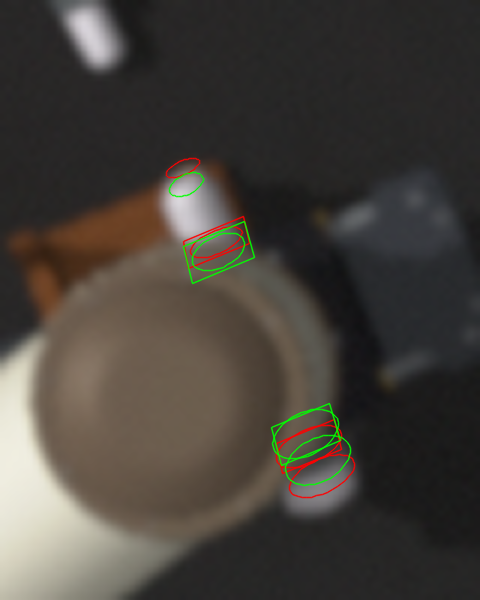

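Run:
```python
from h import *
im=snap('wrist','w26');cv2.imwrite('pics/w26c.png',cv2.resize(im[100:220,260:375],None,fx=5,fy=5,interpolation=cv2.INTER_CUBIC))
for off in (.002,.0045):
  for a in range(0,-45,-5):
    u=upend(a,.05+off,.065+off,.01425)
    r=np.radians(a);uu=np.array([np.cos(r),0,-np.sin(r)]);n=np.array([-np.sin(r),0,-np.cos(r)]);G=np.array([0,0,-.011])
    w=lambda p:abs(pxt(p+[0,.013,0])[0]-pxt(p-[0,.013,0])[0])
    p=G+(.05+off)*uu+.013*n;p2=G+.02*uu+.013*n
    f=G+(.065+off)*uu
    print(off,a,'sh %.1f facetop %.1f'%u,'handle w at shoulder %.1f'%w(p),'face w %.1f'%(w(f)*1.425/1.3),'w at20 %.1f row %.1f'%(w(p2),pxt(p2)[1]))
```

```text
0.002 0 sh 170.6 facetop 135.9 handle w at shoulder 59.5 face w 61.4 w at20 55.6 row 238.0
0.002 -5 sh 166.6 facetop 132.4 handle w at shoulder 57.7 face w 59.1 w at20 55.1 row 234.4
0.002 -10 sh 163.6 facetop 130.4 handle w at shoulder 55.9 face w 56.8 w at20 54.5 row 231.1
0.002 -15 sh 161.6 facetop 129.6 handle w at shoulder 54.2 face w 54.7 w at20 53.8 row 228.1
0.002 -20 sh 160.6 facetop 130.0 handle w at shoulder 52.6 face w 52.7 w at20 53.2 row 225.5
0.002 -25 sh 160.4 facetop 131.4 handle w at shoulder 51.0 face w 50.9 w at20 52.5 row 223.2
0.002 -30 sh 161.0 facetop 133.6 handle w at shoulder 49.5 face w 49.2 w at20 51.9 row 221.4
0.002 -35 sh 162.4 facetop 136.7 handle w at shoulder 48.1 face w 47.7 w at20 51.2 row 219.9
0.002 -40 sh 164.4 facetop 140.4 handle w at shoulder 46.7 face w 46.3 w at20 50.5 row 218.7
0.0045 0 sh 165.0 facetop 129.8 handle w at shoulder 59.8 face w 61.8 w at20 55.6 row 238.0
0.0045 -5 sh 161.0 facetop 126.6 handle w at shoulder 57.9 face w 59.3 w at20 55.1 row 234.4
0.0045 -10 sh 158.2 facetop 124.8 handle w at shoulder 56.1 face w 56.9 w at20 54.5 row 231.1
0.0045 -15 sh 156.4 facetop 124.3 handle w at shoulder 54.2 face w 54.7 w at20 53.8 row 228.1
0.0045 -20 sh 155.6 facetop 125.0 handle w at shoulder 52.5 face w 52.7 w at20 53.2 row 225.5
0.0045 -25 sh 155.7 facetop 126.7 handle w at shoulder 50.9 face w 50.8 w at20 52.5 row 223.2
0.0045 -30 sh 156.6 facetop 129.3 handle w at shoulder 49.3 face w 49.1 w at20 51.9 row 221.4
0.0045 -35 sh 158.2 facetop 132.7 handle w at shoulder 47.8 face w 47.5 w at20 51.2 row 219.9
0.0045 -40 sh 160.5 facetop 136.7 handle w at shoulder 46.5 face w 46.1 w at20 50.5 row 218.7
```

View pics/w26c.png

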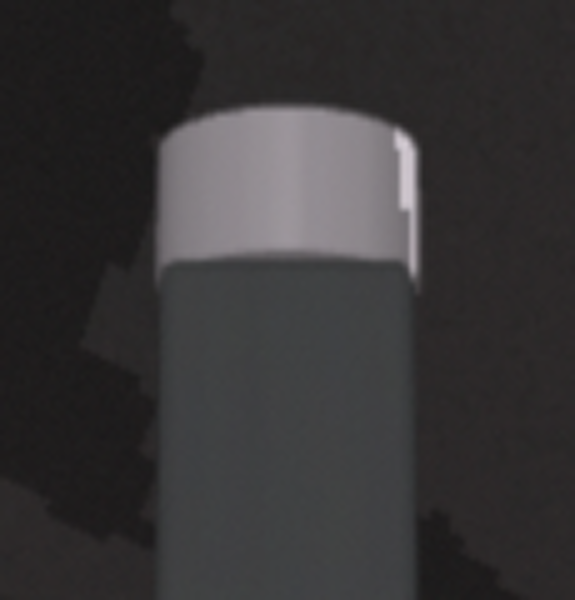

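```bash
python3 -m inch '[{"dx":0,"dy":0,"dz":1.5,"yaw":0},{"dx":0,"dy":0,"dz":3,"yaw":0},{"dx":0,"dy":0,"dz":3,"yaw":0}]'
python3 - <<'E'
from h import *
goal(.4112,.1009,.043,-159)
im=snap('wrist','w27');cv2.imwrite('pics/w27c.png',cv2.resize(im[100:220,260:375],None,fx=5,fy=5,interpolation=cv2.INTER_CUBIC))
off=.0045
for a in range(-15,-45,-3):
    r=np.radians(a);u=np.array([np.cos(r),0,-np.sin(r)]);n=np.array([-np.sin(r),0,-np.cos(r)]);G=np.array([0,0,-.011])
    f=G+(.065+off)*u
    print(a,'sag %.1f'%(pxt(f+[0,.01425,0])[1]-pxt(f+n*.01425)[1]),'fw %.1f'%(pxt(f+[0,.01425,0])[0]-pxt(f-[0,.01425,0])[0]))
E
```

```text
clock: 19.8
tcp_pos: [0.4135, 0.0977, 0.043]
eef_rot: [-0.182, 0.983, -0.0, -0.0]
ft_force: [-1.9, -5.6, 5.3]
gripper_width: 0.026
clock 19.80 tcp [0.4135 0.0977 0.043 ] th -158.99 tilt 0.03 q6 -1.82 F [-1.9 -5.6  5.3] w 0.0260
GO dx 1.0 dy 3.8 dz -0.0 yaw 0.0
-15 sag 5.9 fw 54.7
-18 sag 7.2 fw 53.5
-21 sag 8.3 fw 52.3
-24 sag 9.4 fw 51.2
-27 sag 10.3 fw 50.1
-30 sag 11.2 fw 49.1
-33 sag 11.9 fw 48.1
-36 sag 12.6 fw 47.2
-39 sag 13.3 fw 46.3
-42 sag 13.8 fw 45.5
```

View pics/w27c.png

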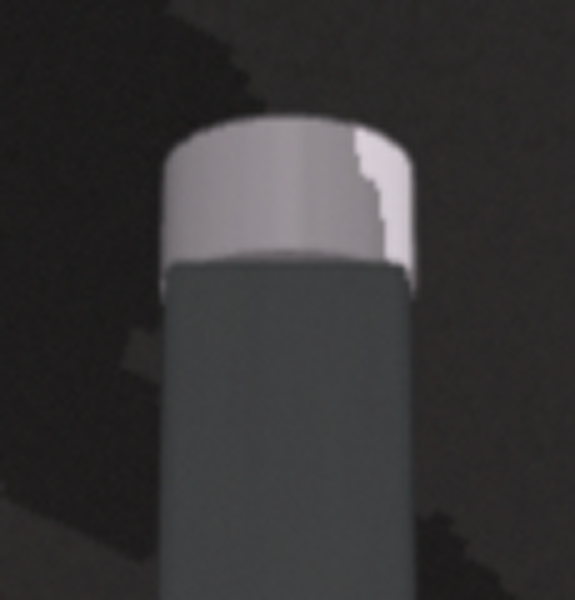

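```bash
python3 -m inch '[{"dx":0,"dy":0,"dz":-7,"yaw":0},{"dx":-4,"dy":1,"dz":-7,"yaw":0},{"dx":-4,"dy":1,"dz":-3,"yaw":0},{"dx":-4,"dy":1,"dz":0,"yaw":0},{"dx":-4,"dy":1,"dz":2,"yaw":0},{"dx":-4,"dy":1,"dz":2,"yaw":0}]'
python3 - <<'E'
from h import *
goal(.4112,.1009,.043,-159)
im=snap('wrist','w28');cv2.imwrite('pics/w28c.png',cv2.resize(im[100:220,260:375],None,fx=5,fy=5,interpolation=cv2.INTER_CUBIC))
E
```

```text
clock: 20.35
tcp_pos: [0.4186, 0.1017, 0.0419]
eef_rot: [-0.183, 0.983, 0.001, 0.002]
ft_force: [-2.9, -0.0, 7.3]
gripper_width: 0.0256
clock 20.35 tcp [0.4186 0.1017 0.0419] th -158.89 tilt 0.22 q6 -1.82 F [-2.9 -0.   7.3] w 0.0256
GO dx 7.2 dy 1.9 dz -1.1 yaw 0.1
```

View pics/w28c.png

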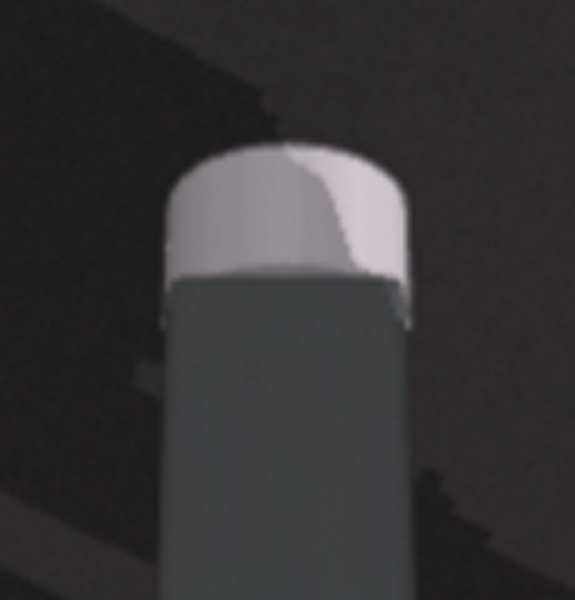

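```bash
python3 -m inch '[{"dx":0,"dy":0,"dz":1.2,"yaw":0},{"dx":0,"dy":0,"dz":1.2,"yaw":0},{"dx":0,"dy":0,"dz":1.2,"yaw":0}]'
python3 - <<'E'
from h import *
goal(.4112,.1009,.043,-159)
im=snap('wrist','w29');cv2.imwrite('pics/w29c.png',cv2.resize(im[100:220,260:375],None,fx=5,fy=5,interpolation=cv2.INTER_CUBIC))
E
```

```text
clock: 20.65
tcp_pos: [0.4184, 0.1016, 0.041]
eef_rot: [-0.183, 0.983, 0.0, 0.002]
ft_force: [-4.7, -0.1, 13.1]
gripper_width: 0.0257
clock 20.65 tcp [0.4184 0.1016 0.041 ] th -158.89 tilt 0.20 q6 -1.82 F [-4.7 -0.1 13.1] w 0.0257
GO dx 6.9 dy 2.0 dz -2.1 yaw 0.1
```

View pics/w29c.png

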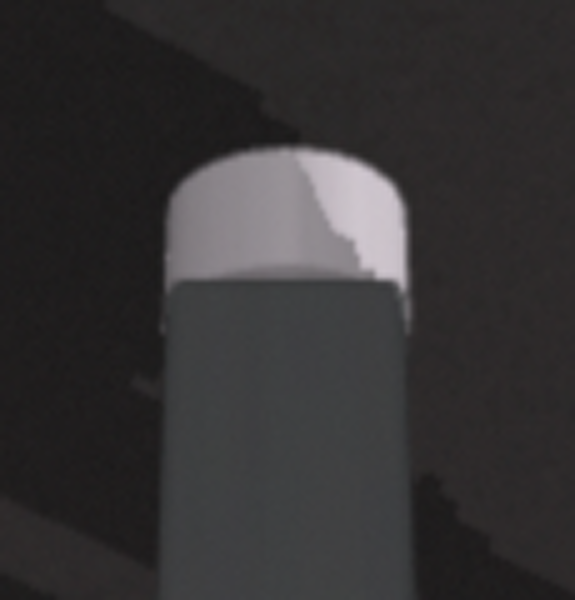

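```bash
python3 -m inch '[{"dx":1,"dy":0,"dz":-20,"yaw":0},{"dx":1,"dy":0,"dz":-55,"yaw":0},{"dx":1,"dy":0,"dz":-95,"yaw":0},{"dx":1,"dy":0,"dz":-135,"yaw":7},{"dx":1,"dy":0,"dz":-175,"yaw":14},{"dx":1,"dy":0,"dz":-210,"yaw":21},{"dx":0,"dy":0,"dz":-225,"yaw":28},{"dx":0,"dy":0,"dz":-225,"yaw":28}]'
python3 - <<'E'
from h import *
g=MO+axis()*.105-[0,0,.014];print(g)
goal(g[0],g[1],.262,-187.2)
E
```

```text
clock: 21.37
tcp_pos: [0.4194, 0.1021, 0.2683]
eef_rot: [0.062, 0.998, 0.003, 0.004]
ft_force: [0.5, -0.1, -3.3]
gripper_width: 0.0259
[ 0.65083067 -0.17527977  0.17622852]
clock 21.37 tcp [0.4194 0.1021 0.2683] th 172.94 tilt 0.61 q6 -2.31 F [ 0.5 -0.1 -3.3] w 0.0259
GO dx -263.7 dy -246.9 dz 6.9 yaw 0.1
```

```bash
python3 -m inch '[{"dx":-24,"dy":-22,"dz":0,"yaw":0},{"dx":-52,"dy":-49,"dz":0,"yaw":0},{"dx":-80,"dy":-75,"dz":0,"yaw":0},{"dx":-108,"dy":-101,"dz":0,"yaw":0},{"dx":-136,"dy":-128,"dz":0,"yaw":0},{"dx":-164,"dy":-154,"dz":0,"yaw":0},{"dx":-192,"dy":-180,"dz":0,"yaw":0},{"dx":-220,"dy":-206,"dz":0,"yaw":0}]'; python3 -m inch '[{"dx":-25,"dy":-24,"dz":0,"yaw":0},{"dx":-44,"dy":-41,"dz":10,"yaw":0},{"dx":-44,"dy":-41,"dz":30,"yaw":0},{"dx":-44,"dy":-41,"dz":50,"yaw":0},{"dx":-44,"dy":-41,"dz":70,"yaw":0},{"dx":-44,"dy":-41,"dz":80,"yaw":0},{"dx":-44,"dy":-41,"dz":80,"yaw":0}]'
python3 - <<'E'
from h import *
g=MO+axis()*.105-[0,0,.014]
goal(*g,-187.2)
im=snap('side','s30');overlay('side','s30o',[-35],.0045,(335,200,405,260),im=im,fx=11)
im=snap('top','t30');overlay('top','t30o',[-35],.0045,(360,120,430,220),im=im,fx=6)
im=snap('wrist','w30')
E
```

```text
clock: 22.03
tcp_pos: [0.6106, -0.1319, 0.2605]
eef_rot: [0.059, 0.998, 0.001, -0.002]
ft_force: [0.0, 0.3, -3.6]
gripper_width: 0.0259
clock: 22.62
tcp_pos: [0.6465, -0.1761, 0.1782]
eef_rot: [0.06, 0.998, 0.001, -0.005]
ft_force: [0.5, 0.4, -4.0]
gripper_width: 0.0259
clock 22.62 tcp [ 0.6465 -0.1761  0.1782] th 173.10 tilt 0.61 q6 -1.66 F [ 0.5  0.4 -4. ] w 0.0259
GO dx -4.2 dy 1.4 dz 1.9 yaw 0.3
```

View pics/s30o.png

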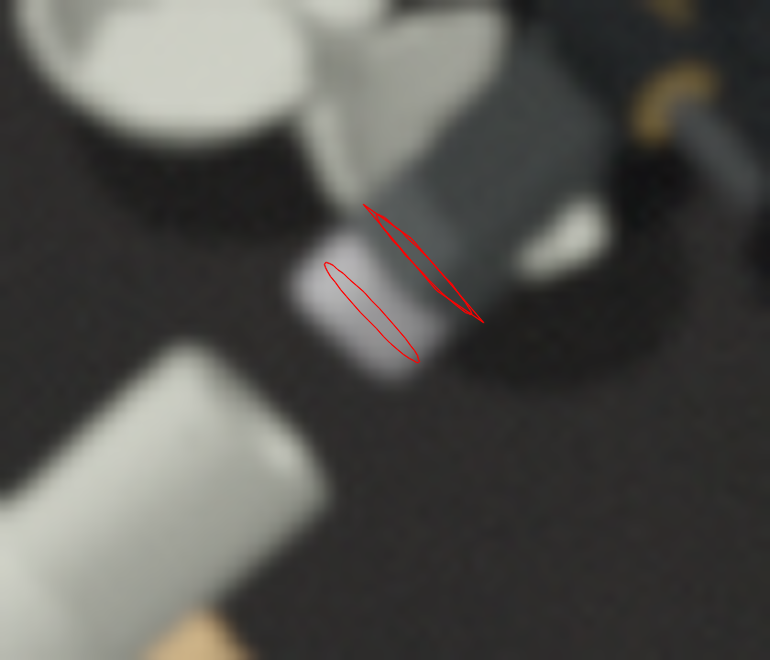

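View pics/t30o.png

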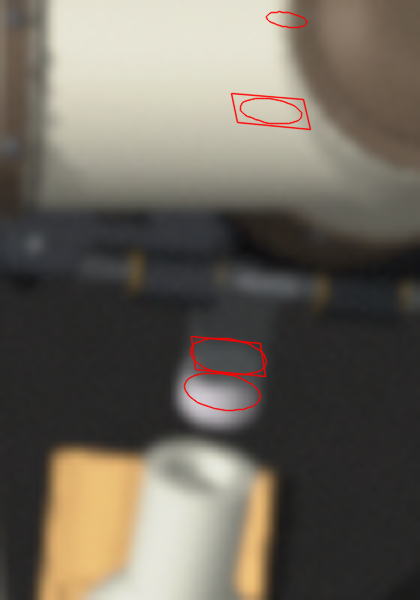

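View pics/raw_w30.png

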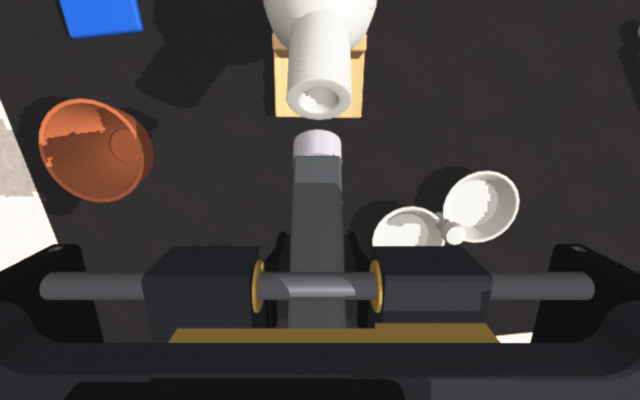

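```bash
python3 -c "
from h import *
print(pxt([.1,0,.05]),pxt([.1,.005,.05]))"; python3 -m inch '[{"dx":3,"dy":0.5,"dz":2,"yaw":0.3},{"dx":7,"dy":1.3,"dz":5,"yaw":0.3},{"dx":11,"dy":1.3,"dz":8,"yaw":0.3},{"dx":11,"dy":1.3,"dz":8,"yaw":0.3},{"dx":11,"dy":1.3,"dz":8,"yaw":0.3}]' 1 14
python3 - <<'E'
from h import *
g=MO+axis()*.09-[0,0,.014]
goal(*g,-187.2)
im=snap('side','s31');overlay('side','s31o',[],.0045,(335,200,405,260),im=im,fx=11)
im=snap('wrist','w31');cv2.imwrite('pics/w31c.png',cv2.resize(im[60:200,250:390],None,fx=4,fy=4,interpolation=cv2.INTER_CUBIC))
E
```

```text
[314.33811875  72.66942002] [322.32019949  72.67096868]
clock: 23.18
tcp_pos: [0.6378, -0.1741, 0.1768]
eef_rot: [0.063, 0.998, -0.0, 0.0]
ft_force: [0.3, 1.3, -4.1]
gripper_width: 0.026
clock 23.18 tcp [ 0.6378 -0.1741  0.1768] th 172.73 tilt 0.01 q6 -1.68 F [ 0.3  1.3 -4.1] w 0.0260
GO dx -0.8 dy 0.4 dz 9.1 yaw -0.1
```

View pics/s31o.png

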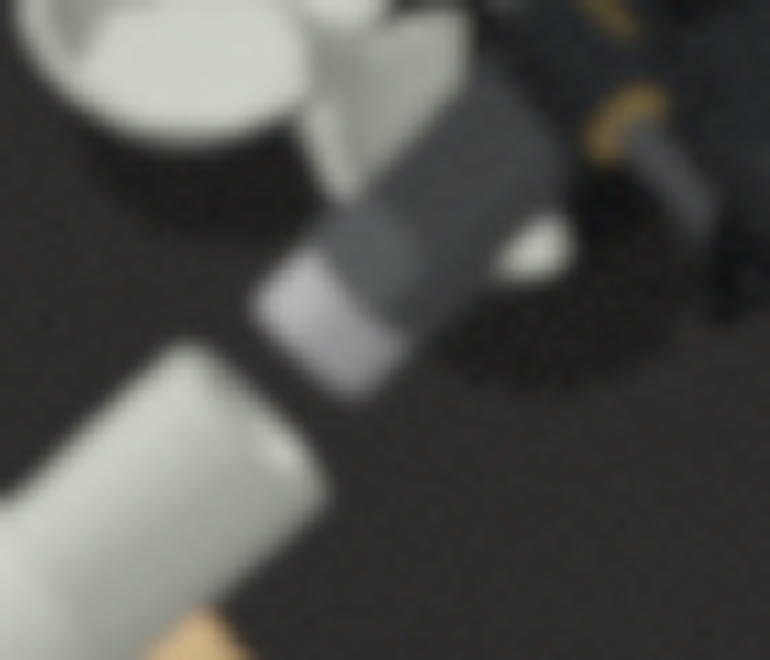

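View pics/w31c.png

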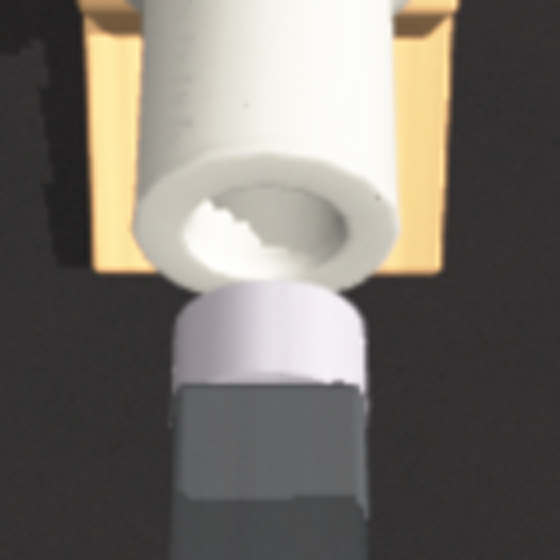

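Run:
```python
from h import *
a=axis();y=np.array([-np.sin(np.radians(AZ)),np.cos(np.radians(AZ)),0]);x=np.cross(y,a)  # perp-down
o=np.array([335,200]);f=lambda p:((proj('side',p)-o+.5)*11-.5)
print(x,f(MO),f(MO+.01*a)-f(MO),f(MO+.01*x)-f(MO),f(MO+.01*y)-f(MO))
A=np.array([(f(MO+.01*a)-f(MO)),(f(MO+.01*x)-f(MO))]).T
print('face rel mouth (axial,perp) cm',np.linalg.solve(A,np.array([305,350])-np.array([259,418])))
o=np.array([360,120]);
```

```text
[ 0.56908187 -0.07189176 -0.81913211] [255.63724991 419.0194253 ] [ 34.02598092 -31.60820681] [19.58619543 11.05588668] [-26.0747725  -33.13704731]
face rel mouth (axial,perp) cm [ 1.84917515 -0.86387367]
```

```bash
python3 -m inch '[{"dx":-3,"dy":0,"dz":3,"yaw":0},{"dx":-4.5,"dy":0,"dz":6.5,"yaw":0},{"dx":-2,"dy":0,"dz":8.5,"yaw":0},{"dx":2,"dy":0,"dz":11,"yaw":0},{"dx":2,"dy":0,"dz":11,"yaw":0},{"dx":2,"dy":0,"dz":11,"yaw":0}]'
python3 - <<'E'
from h import *
g=MO+axis()*.09-[0,0,.014]
goal(*g,-187.2)
im=snap('side','s32');overlay('side','s32o',[],.0045,(335,200,405,260),im=im,fx=11)
im=snap('wrist','w32');cv2.imwrite('pics/w32c.png',cv2.resize(im[60:200,250:390],None,fx=4,fy=4,interpolation=cv2.INTER_CUBIC))
E
```

```text
clock: 23.78
tcp_pos: [0.6358, -0.1739, 0.1652]
eef_rot: [0.063, 0.998, -0.0, -0.0]
ft_force: [0.2, 0.3, -3.5]
gripper_width: 0.0259
clock 23.78 tcp [ 0.6358 -0.1739  0.1652] th 172.72 tilt 0.05 q6 -1.68 F [ 0.2  0.3 -3.5] w 0.0259
GO dx -2.8 dy 0.5 dz -2.4 yaw -0.1
```

View pics/s32o.png

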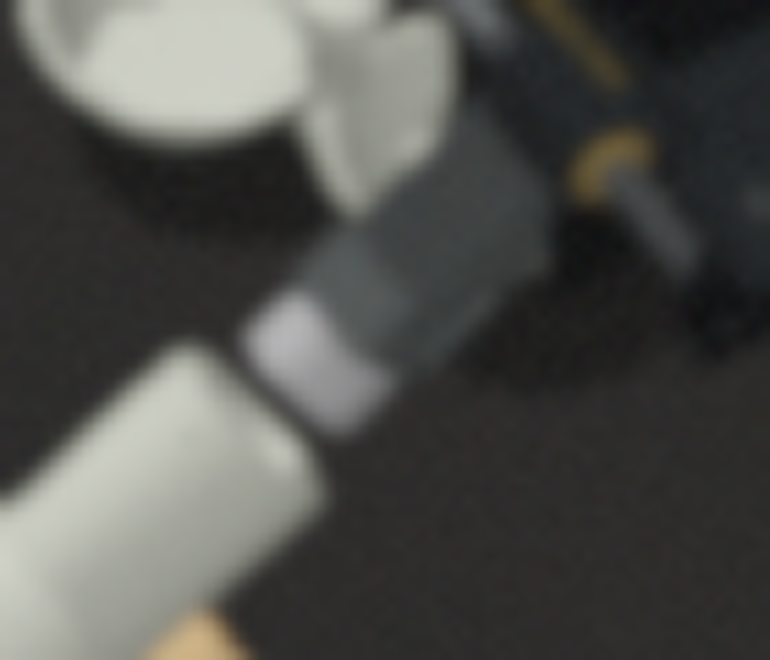

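View pics/w32c.png

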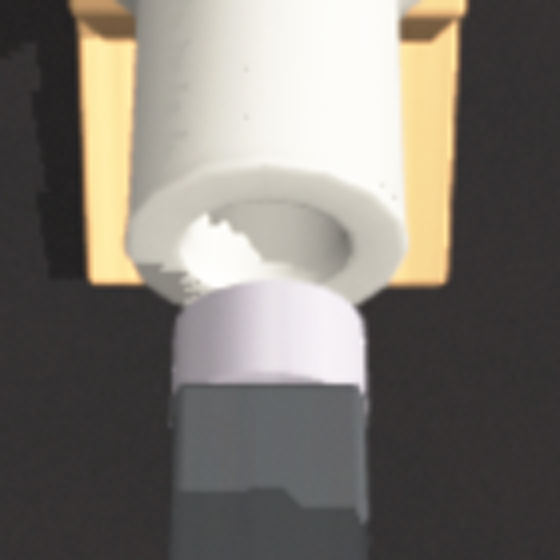

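```bash
python3 -m inch '[{"dx":1.2,"dy":0,"dz":1.4,"yaw":0},{"dx":3,"dy":0,"dz":2.8,"yaw":0},{"dx":4.5,"dy":0,"dz":3.8,"yaw":0},{"dx":4.5,"dy":0,"dz":3.8,"yaw":0},{"dx":4.5,"dy":0,"dz":3.8,"yaw":0}]'
python3 - <<'E'
from h import *
s=sense();print('dist',(s['tcp_pos']+[0,0,.014]-MO)@axis(),(s['ft_force']+[0,0,3.4])@axis())
im=snap('side','s33');overlay('side','s33o',[],.0045,(335,200,405,260),im=im,fx=11)
im=snap('wrist','w33');cv2.imwrite('pics/w33c.png',cv2.resize(im[60:200,250:390],None,fx=4,fy=4,interpolation=cv2.INTER_CUBIC))
E
```

```text
clock: 24.3
tcp_pos: [0.6316, -0.1733, 0.1616]
eef_rot: [0.063, 0.998, -0.0, -0.0]
ft_force: [0.5, 0.2, -4.2]
gripper_width: 0.026
dist 0.08081529213000682 -0.05786976968604656
```

View pics/s33o.png

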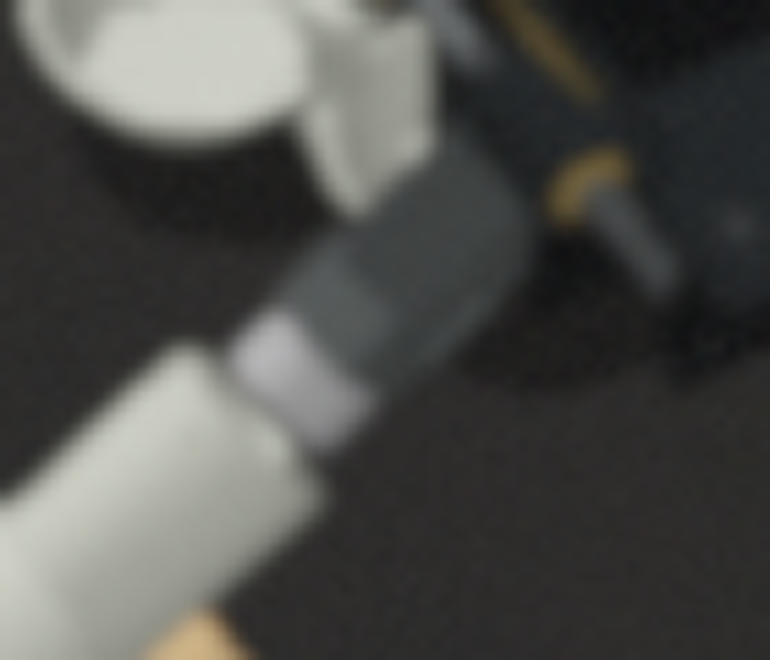

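View pics/w33c.png

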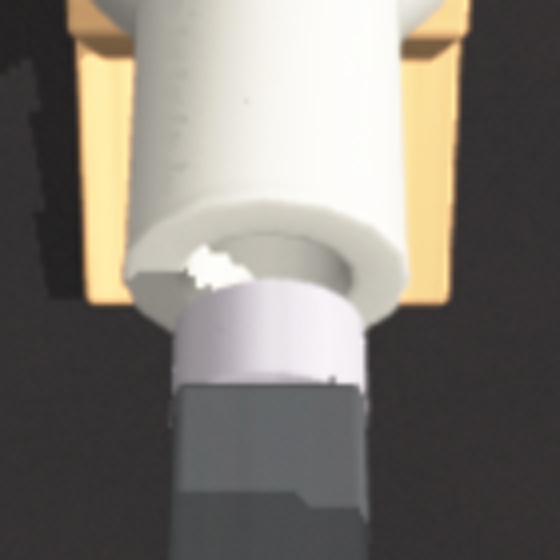

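```bash
python3 -m inch '[{"dx":0.8,"dy":0,"dz":0.6,"yaw":0},{"dx":1.6,"dy":0,"dz":1.1,"yaw":0},{"dx":2.4,"dy":0,"dz":1.7,"yaw":0},{"dx":2.4,"dy":0,"dz":1.7,"yaw":0}]'
python3 - <<'E'
from h import *
s=sense();print('dist',(s['tcp_pos']+[0,0,.014]-MO)@axis(),(s['ft_force']+[0,0,3.4])@axis())
E
```

```text
clock: 24.73
tcp_pos: [0.6291, -0.173, 0.1598]
eef_rot: [0.064, 0.998, 0.0, -0.0]
ft_force: [0.4, -0.0, -4.1]
gripper_width: 0.026
dist 0.07768566917788658 -0.09148288132115233
```

```bash
python3 -m inch '[{"dx":0.8,"dy":0,"dz":0.6,"yaw":0},{"dx":0.8,"dy":0,"dz":0.6,"yaw":0}]'
python3 - <<'E'
from h import *
s=sense();print('dist',(s['tcp_pos']+[0,0,.014]-MO)@axis(),(s['ft_force']+[0,0,3.4])@axis())
E
```

```text
clock: 24.9
tcp_pos: [0.6284, -0.1729, 0.1592]
eef_rot: [0.064, 0.998, 0.0, -0.0]
ft_force: [0.4, 0.5, -3.7]
gripper_width: 0.0257
dist 0.07676314742057028 0.09532461986749172
```

```bash
python3 -m inch '[{"dx":0.8,"dy":0,"dz":0.6,"yaw":0},{"dx":0.8,"dy":0,"dz":0.6,"yaw":0}]'
python3 - <<'E'
from h import *
s=sense();print('dist',(s['tcp_pos']+[0,0,.014]-MO)@axis(),(s['ft_force']+[0,0,3.4])@axis())
E
```

```text
clock: 25.07
tcp_pos: [0.6276, -0.1728, 0.1587]
eef_rot: [0.064, 0.998, 0.0, -0.0]
ft_force: [-0.5, -0.4, -4.1]
gripper_width: 0.0259
dist 0.07580130465798705 -0.7487180489673437
```

```bash
python3 -m inch '[{"dx":0.8,"dy":0,"dz":0.6,"yaw":0},{"dx":0.8,"dy":0,"dz":0.6,"yaw":0}]'
python3 - <<'E'
from h import *
s=sense();print('dist',(s['tcp_pos']+[0,0,.014]-MO)@axis(),(s['ft_force']+[0,0,3.4])@axis())
im=snap('side','s34');overlay('side','s34o',[],.0045,(335,200,405,260),im=im,fx=11)
im=snap('wrist','w34');cv2.imwrite('pics/w34c.png',cv2.resize(im[60:200,250:390],None,fx=4,fy=4,interpolation=cv2.INTER_CUBIC))
E
```

```text
clock: 25.23
tcp_pos: [0.6268, -0.1727, 0.158]
eef_rot: [0.064, 0.998, 0.0, -0.0]
ft_force: [-0.5, 0.3, -3.3]
gripper_width: 0.0261
dist 0.07477995249594489 -0.3810476798276154
```

View pics/s34o.png

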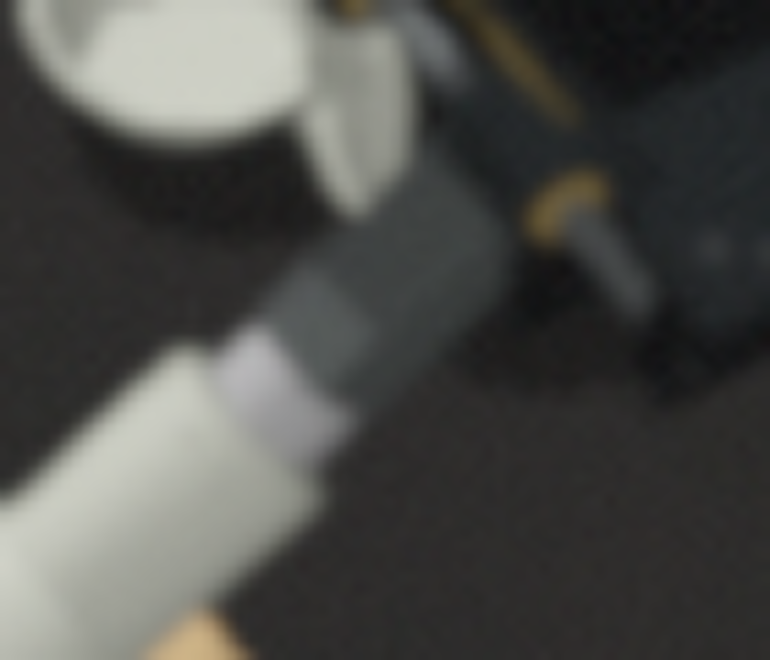

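View pics/w34c.png

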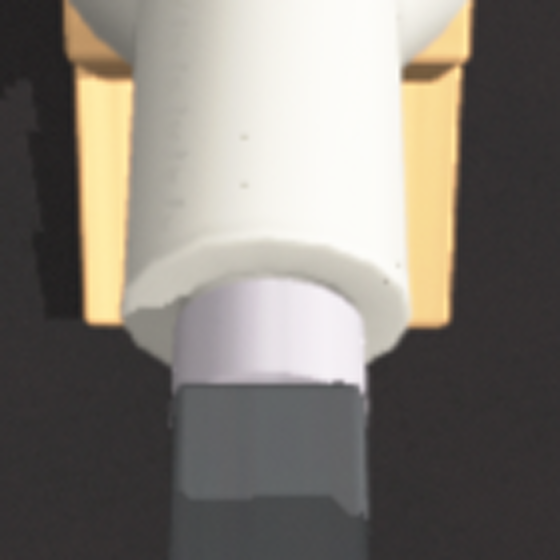

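```bash
python3 -m inch '[{"dx":0.8,"dy":0,"dz":0.6,"yaw":0},{"dx":0.8,"dy":0,"dz":0.6,"yaw":0}]'
python3 - <<'E'
from h import *
s=sense();print('dist',(s['tcp_pos']+[0,0,.014]-MO)@axis(),(s['ft_force']+[0,0,3.4])@axis())
E
```

```text
clock: 25.5
tcp_pos: [0.6263, -0.1727, 0.1576]
eef_rot: [0.064, 0.998, -0.0, 0.0]
ft_force: [0.3, -0.1, -3.8]
gripper_width: 0.0262
dist 0.07412123108915186 0.019192707952669103
```

```bash
python3 -m inch '[{"dx":0.8,"dy":0,"dz":0.6,"yaw":0},{"dx":0.8,"dy":0,"dz":0.6,"yaw":0}]'
python3 - <<'E'
from h import *
s=sense();print('dist',(s['tcp_pos']+[0,0,.014]-MO)@axis(),(s['ft_force']+[0,0,3.4])@axis())
E
```

```text
clock: 25.67
tcp_pos: [0.626, -0.1727, 0.1574]
eef_rot: [0.063, 0.998, -0.0, 0.001]
ft_force: [0.7, 0.1, -2.5]
gripper_width: 0.0262
dist 0.07380340135563672 1.1195787598447764
```

```bash
python3 -m inch '[{"dx":0.8,"dy":0,"dz":0.6,"yaw":0},{"dx":0.8,"dy":0,"dz":0.6,"yaw":0}]'
python3 - <<'E'
from h import *
s=sense();print('dist',(s['tcp_pos']+[0,0,.014]-MO)@axis(),(s['ft_force']+[0,0,3.4])@axis())
im=snap('wrist','w35');cv2.imwrite('pics/w35c.png',cv2.resize(im[60:200,250:390],None,fx=4,fy=4,interpolation=cv2.INTER_CUBIC))
E
```

```text
clock: 25.83
tcp_pos: [0.6259, -0.1726, 0.1574]
eef_rot: [0.063, 0.998, -0.0, 0.002]
ft_force: [3.3, -1.1, -0.2]
gripper_width: 0.0261
dist 0.07366508514650867 4.675686195189872
```

View pics/w35c.png

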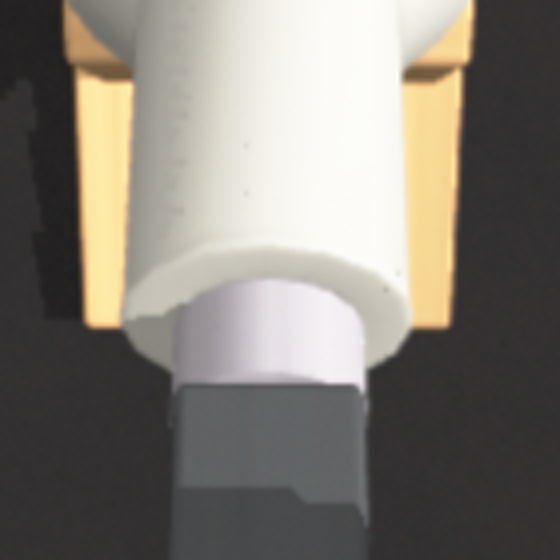

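Run:
```python
from h import *
a=axis();y=np.array([-np.sin(np.radians(AZ)),np.cos(np.radians(AZ)),0]);x=np.cross(y,a)
c=camera_info('wrist')
f=lambda p:((proj('wrist',p,c)-[250,60]+.5)*4-.5).round(1)
for nm,r in(('rim',.02175),('face centred',.01425),('mouth',.0127)):
    print(nm,'top',f(MO-x*r),'bot',f(MO+x*r),'L',f(MO-y*r),'R',f(MO+y*r))
print('face perp+2: top',f(MO+x*.002-x*.01425))
# shoulder top edge of handle 15mm out
print('handle edge centred', f(MO+a*.015-x*.013))
s,M=st();g=s['tcp_pos'];print('tcp rel along axis/perp/lat',((g-MO)@a,(g-MO)@x,(g-MO)@y))
```

```text
rim top [260.2 236.4] bot [262.1 384.8] L [114.1 319.3] R [408.4 319.1]
face centred top [260.6 267.3] bot [261.8 363.8] L [164.8 319.3] R [357.7 319.1]
mouth top [260.7 273.4] bot [261.8 359.3] L [175.3 319.3] R [347.2 319.1]
face perp+2: top [260.7 275.1]
handle edge centred [260.5 370.7]
tcp rel along axis/perp/lat (np.float64(0.06562976110839586), np.float64(0.012565655534913824), np.float64(-0.0005091350178440008))
```

```bash
python3 -m inch '[{"dx":0.6,"dy":0,"dz":0.4,"yaw":0},{"dx":0.6,"dy":0,"dz":0.4,"yaw":0},{"dx":0.6,"dy":0,"dz":0.4,"yaw":0},{"dx":0.6,"dy":0,"dz":0.4,"yaw":0}]' 1 11
python3 - <<'E'
from h import *
s=sense();print('dist',(s['tcp_pos']+[0,0,.014]-MO)@axis(),(s['ft_force']+[0,0,3.4])@axis(),s['moment'])
im=snap('wrist','w36');cv2.imwrite('pics/w36c.png',cv2.resize(im[60:200,250:390],None,fx=4,fy=4,interpolation=cv2.INTER_CUBIC))
im=snap('side','s36');overlay('side','s36o',[],.0045,(335,200,405,260),im=im,fx=11)
E
```

```text
clock: 26.22
tcp_pos: [0.6258, -0.1726, 0.1573]
eef_rot: [0.063, 0.998, -0.0, 0.002]
ft_force: [5.0, -0.9, 0.7]
gripper_width: 0.0261
dist 0.07353706729609612 6.525779564819252 [-0.26843362 -1.6521027   0.04068103]
```

View pics/w36c.png

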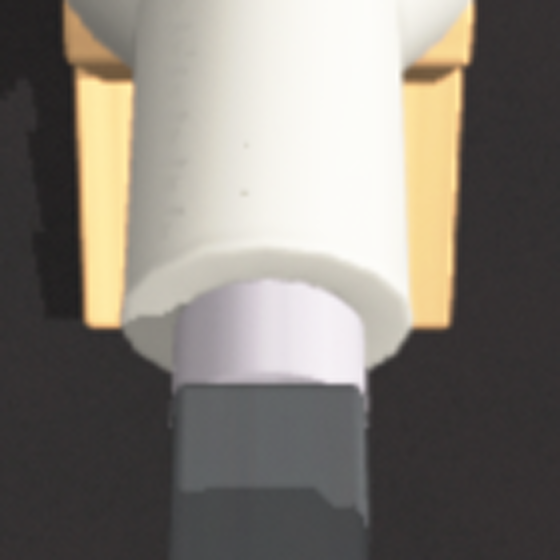

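View pics/s36o.png

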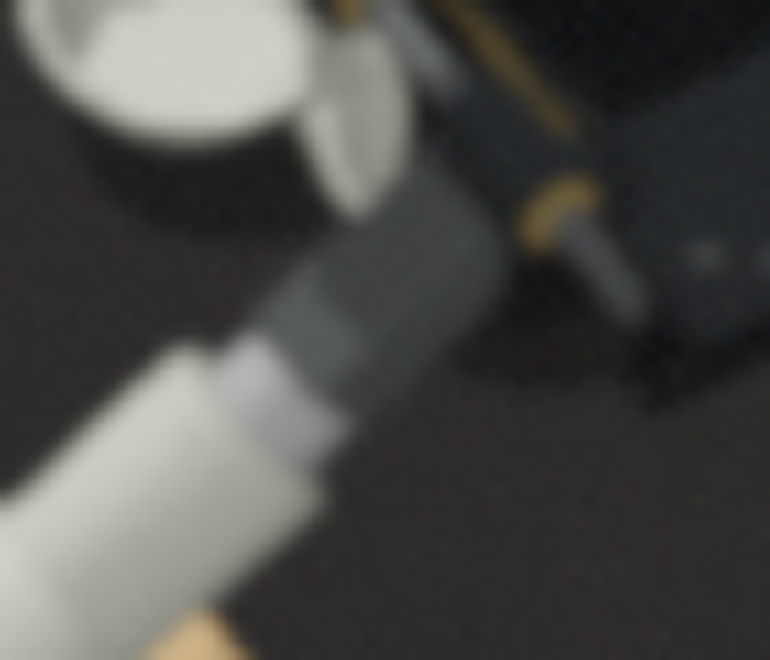

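```bash
python3 -m inch '[{"dx":0.3,"dy":0,"dz":0.2,"yaw":0},{"dx":0.3,"dy":0,"dz":0.2,"yaw":0},{"dx":0.3,"dy":0,"dz":0.2,"yaw":0},{"dx":0.3,"dy":0,"dz":0.2,"yaw":0}]' 1 6
python3 - <<'E'
from h import *
s=sense();print('dist',(s['tcp_pos']+[0,0,.014]-MO)@axis(),(s['ft_force']+[0,0,3.4])@axis(),s['moment'])
im=snap('wrist','w37');cv2.imwrite('pics/w37c.png',cv2.resize(im[60:200,250:390],None,fx=4,fy=4,interpolation=cv2.INTER_CUBIC))
E
```

```text
clock: 26.65
tcp_pos: [0.6258, -0.1726, 0.1573]
eef_rot: [0.063, 0.998, -0.0, 0.003]
ft_force: [5.0, -1.9, 1.0]
gripper_width: 0.0257
dist 0.07350326794047075 6.785451283699781 [-0.2605452  -1.63769098 -0.07032275]
```

View pics/w37c.png

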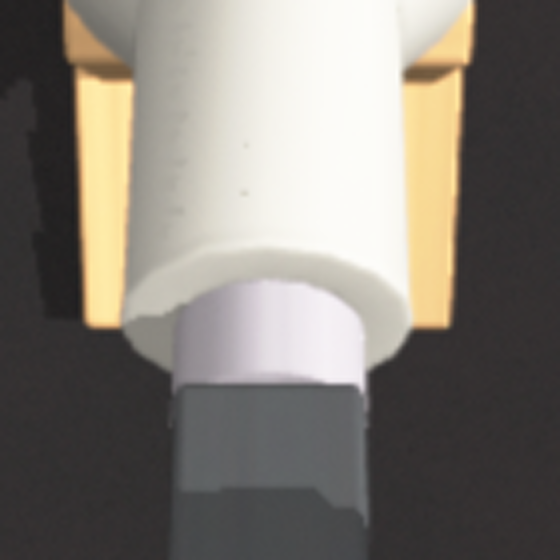

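Run:
```python
from h import *
def model(a,ls,dz):
    r=np.radians(a);u=np.array([np.cos(r),0,-np.sin(r)]);n=np.array([-np.sin(r),0,-np.cos(r)]);G=np.array([0,0,-.011-dz]);y=np.array([0,1.,0])
    W=lambda p,h:pxt(p+y*h)[0]-pxt(p-y*h)[0]
    f=G+(ls+.015)*u;s=G+ls*u+.013*n;h2=G+(ls-.028)*u+.013*n
    return np.array([pxt(s)[1],pxt(f+.01425*n)[1],W(f,.01425),W(s,.0128),W(h2,.0128)])
for a in(-30,-32,-34,-36,-38):
    obs=np.array([156,129.6,48.2,46.2,49.4])
    def res(v):return (model(a,v[0],v[1])-obs)
    r=least_squares(res,[.055,.003],x_scale=[.01,.01]);print(a,r.x.round(4),r.fun.round(2),r.cost.round(3))
im=cv2.imread('pics/raw_w37.png');cv2.imwrite('pics/w37d.png',cv2.resize(im[120:200,280:355],None,fx=8,fy=8,interpolation=cv2.INTER_CUBIC))
```

```text
-30 [ 0.0546 -0.005 ] [ 0.02 -0.02 -0.47  0.87 -0.42] 0.581
-32 [ 0.0554 -0.0028] [-0.18  0.18 -0.61  0.84 -0.16] 0.582
-34 [ 0.0564 -0.0006] [-0.39  0.39 -0.75  0.8   0.09] 0.754
-36 [0.0574 0.0017] [-0.61  0.63 -0.88  0.75  0.34] 1.112
-38 [0.0586 0.0041] [-0.85  0.87 -1.01  0.71  0.58] 1.673
```

View pics/w37d.png

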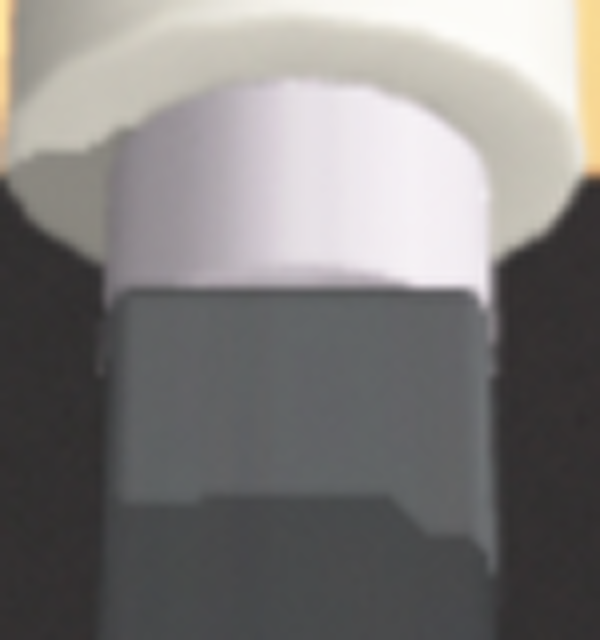

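The no-go end sits flush on the mouth at about 6.7 N. The full 15 mm plug is still outside, so it doesn't enter. Backing off.

```bash
python3 -m inch '[{"dx":-1,"dy":0,"dz":-0.7,"yaw":0},{"dx":-3,"dy":0,"dz":-2.1,"yaw":0},{"dx":-8,"dy":0,"dz":-5.6,"yaw":0},{"dx":-16,"dy":0,"dz":-11,"yaw":0},{"dx":-25,"dy":0,"dz":-18,"yaw":0},{"dx":-35,"dy":0,"dz":-30,"yaw":0},{"dx":-40,"dy":0,"dz":-55,"yaw":0},{"dx":-40,"dy":0,"dz":-85,"yaw":-7}]' 1 20;  python3 -m inch '[{"dx":0,"dy":0,"dz":-20,"yaw":-7},{"dx":0,"dy":0,"dz":-25,"yaw":-14},{"dx":15,"dy":15,"dz":-25,"yaw":-21},{"dx":40,"dy":37,"dz":-25,"yaw":-28},{"dx":67,"dy":63,"dz":-25,"yaw":-35},{"dx":95,"dy":90,"dz":-25,"yaw":-42},{"dx":122,"dy":117,"dz":-25,"yaw":-49},{"dx":150,"dy":145,"dz":-25,"yaw":-56}]'; python3 -c "
from h import *
goal(.4411,.154,.2,-69)"
```

```text
clock: 27.37
tcp_pos: [0.6614, -0.1768, 0.237]
eef_rot: [0.002, 1.0, 0.001, -0.006]
ft_force: [0.5, -0.3, -3.3]
gripper_width: 0.0259
clock: 28.03
tcp_pos: [0.5109, -0.031, 0.2643]
eef_rot: [-0.469, 0.883, 0.001, -0.003]
ft_force: [0.9, 1.6, -2.7]
gripper_width: 0.0261
clock 28.03 tcp [ 0.5109 -0.031   0.2643] th -124.01 tilt 0.34 q6 -0.85 F [ 0.9  1.6 -2.7] w 0.0261
GO dx -114.6 dy 161.0 dz 64.7 yaw -55.0
```

```bash
python3 -m inch '[{"dx":-18,"dy":24,"dz":0,"yaw":-7},{"dx":-38,"dy":54,"dz":0,"yaw":-14},{"dx":-58,"dy":84,"dz":5,"yaw":-21},{"dx":-78,"dy":112,"dz":15,"yaw":-28},{"dx":-95,"dy":138,"dz":30,"yaw":-35},{"dx":-105,"dy":150,"dz":50,"yaw":-42},{"dx":-105,"dy":150,"dz":70,"yaw":-49},{"dx":-105,"dy":150,"dz":80,"yaw":-55}]'; python3 -m inch '[{"dx":0,"dy":0,"dz":0,"yaw":0},{"dx":0,"dy":0,"dz":0,"yaw":0}]'
python3 - <<'E'
from h import *
goal(.4411,.154,.13,-69)
c=camera_info('wrist');im=snap('wrist','w40')
E
```

```text
clock: 28.7
tcp_pos: [0.4458, 0.1392, 0.1827]
eef_rot: [0.825, -0.565, -0.002, 0.004]
ft_force: [-0.3, -0.7, -3.7]
gripper_width: 0.0258
clock: 28.87
tcp_pos: [0.4482, 0.1389, 0.185]
eef_rot: [0.822, -0.57, -0.001, 0.002]
ft_force: [0.1, 1.1, -3.1]
gripper_width: 0.0256
clock 28.87 tcp [0.4482 0.1389 0.185 ] th -69.44 tilt 0.25 q6 -0.29 F [ 0.1  1.1 -3.1] w 0.0256
GO dx -16.7 dy 1.1 dz 55.0 yaw -0.4
```

View pics/raw_w40.png

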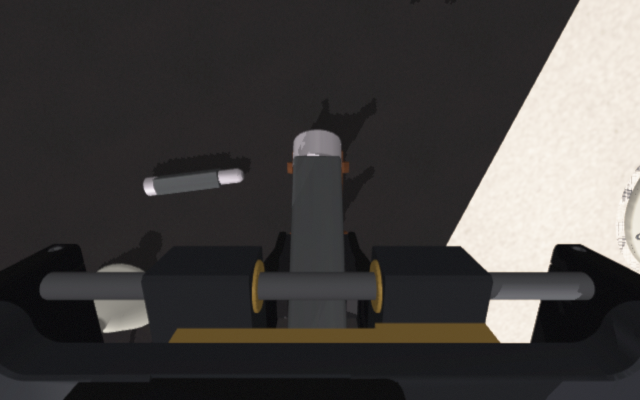

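```bash
python3 -m inch '[{"dx":-10,"dy":0.5,"dz":15,"yaw":-0.4},{"dx":-16,"dy":1,"dz":40,"yaw":-0.4},{"dx":-17,"dy":1,"dz":65,"yaw":-0.4},{"dx":-17,"dy":1,"dz":85,"yaw":-0.4},{"dx":-17,"dy":1,"dz":93,"yaw":-0.4},{"dx":-17,"dy":1,"dz":93,"yaw":-0.4},{"dx":-17,"dy":1,"dz":93,"yaw":-0.4}]'
python3 - <<'E'
from h import *
goal(.4411,.154,.045,-69)
im=snap('wrist','w41');im=snap('top','t41');overlay('top','t41o',[],0,(210,200,310,300),im=im,fx=6)
E
```

```text
clock: 29.5
tcp_pos: [0.4433, 0.1554, 0.0938]
eef_rot: [0.825, -0.566, 0.0, -0.001]
ft_force: [0.7, 0.6, -3.4]
gripper_width: 0.0255
clock 29.50 tcp [0.4433 0.1554 0.0938] th -68.92 tilt 0.08 q6 -0.32 F [ 0.7  0.6 -3.4] w 0.0255
GO dx 0.5 dy 2.6 dz 48.8 yaw 0.1
```

View pics/raw_w41.png

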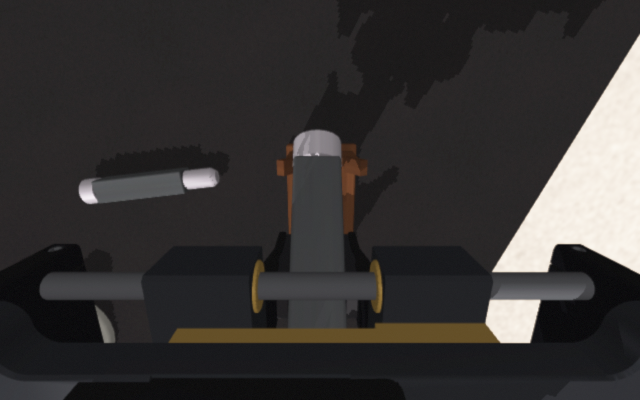

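View pics/t41o.png

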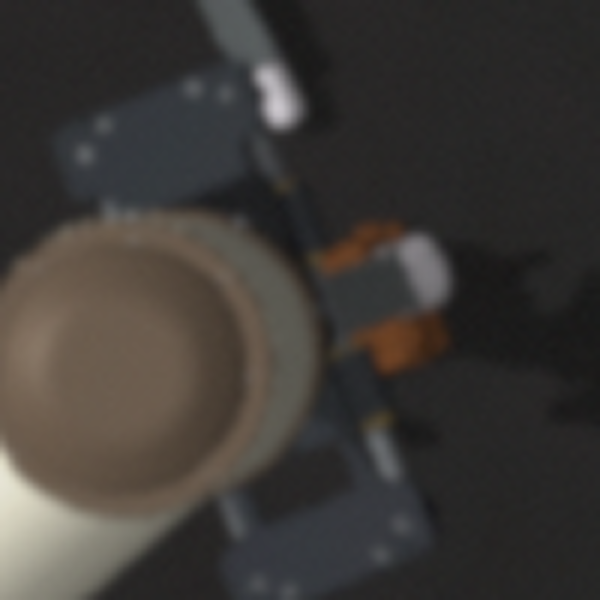

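```bash
python3 -m inch '[{"dx":0,"dy":2.5,"dz":6,"yaw":0},{"dx":0,"dy":2.5,"dz":15,"yaw":0},{"dx":0,"dy":2.5,"dz":22,"yaw":0},{"dx":0,"dy":2.5,"dz":27,"yaw":0},{"dx":0,"dy":2.5,"dz":32,"yaw":0},{"dx":0,"dy":2.5,"dz":36,"yaw":0},{"dx":0,"dy":2.5,"dz":36,"yaw":0}]' 1 15
python3 - <<'E'
from h import *
goal(.4411,.154,.045,-69)
im=snap('wrist','w42')
E
```

```text
clock: 30.18
tcp_pos: [0.4402, 0.1543, 0.0561]
eef_rot: [0.825, -0.565, 0.0, 0.0]
ft_force: [0.5, -0.4, -1.8]
gripper_width: 0.0259
clock 30.18 tcp [0.4402 0.1543 0.0561] th -68.86 tilt 0.02 q6 -0.32 F [ 0.5 -0.4 -1.8] w 0.0259
GO dx 0.6 dy -0.7 dz 11.1 yaw 0.1
```

View pics/raw_w42.png

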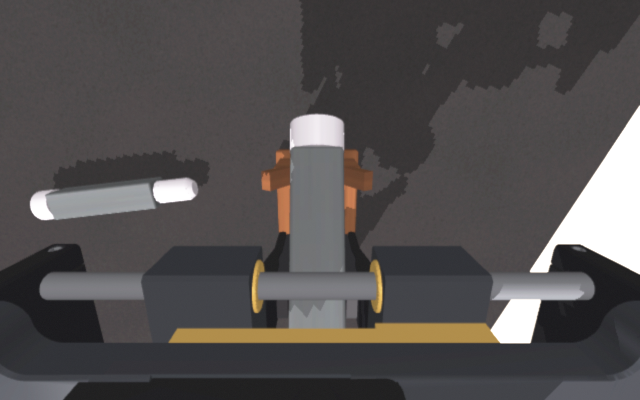

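```bash
python3 -m inch '[{"dx":0,"dy":0,"dz":3,"yaw":0},{"dx":0,"dy":0,"dz":6,"yaw":0},{"dx":0,"dy":0,"dz":8.5,"yaw":0},{"dx":0,"dy":0,"dz":10,"yaw":0},{"dx":0,"dy":0,"dz":11,"yaw":0},{"dx":0,"dy":0,"dz":11,"yaw":0}]'
python3 - <<'E'
from h import *
goal(.4411,.154,.045,-69)
im=snap('wrist','w43')
E
```

```text
clock: 30.73
tcp_pos: [0.4403, 0.1545, 0.0457]
eef_rot: [0.825, -0.565, 0.0, -0.0]
ft_force: [0.8, 0.9, 0.8]
gripper_width: 0.0256
clock 30.73 tcp [0.4403 0.1545 0.0457] th -68.87 tilt 0.03 q6 -0.32 F [0.8 0.9 0.8] w 0.0256
GO dx 0.7 dy -0.6 dz 0.7 yaw 0.1
```

View pics/raw_w43.png

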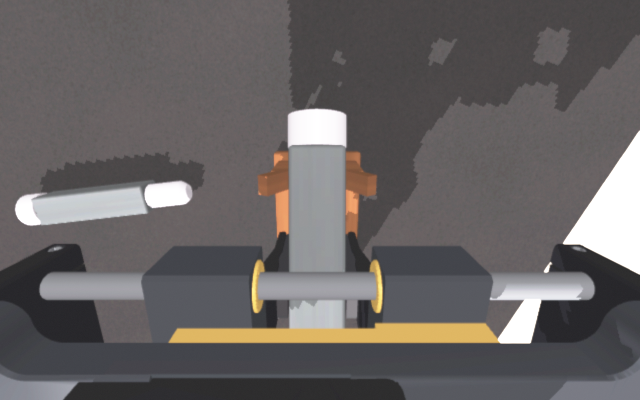

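```bash
python3 -m inch '[{"dx":0,"dy":0,"dz":-3,"yaw":0},{"dx":-4,"dy":0,"dz":-3,"yaw":0},{"dx":-7,"dy":0,"dz":-2,"yaw":0},{"dx":-7,"dy":0,"dz":0.5,"yaw":0},{"dx":-7,"dy":0,"dz":2,"yaw":0},{"dx":-7,"dy":0,"dz":3.5,"yaw":0},{"dx":-7,"dy":0,"dz":3.5,"yaw":0}]'
python3 - <<'E'
from h import *
goal(.4411,.154,.045,-69)
im=snap('wrist','w44')
E
```

```text
clock: 31.37
tcp_pos: [0.4378, 0.1611, 0.0422]
eef_rot: [0.825, -0.565, 0.0, -0.0]
ft_force: [0.0, 1.3, 1.0]
gripper_width: 0.0259
clock 31.37 tcp [0.4378 0.1611 0.0422] th -68.86 tilt 0.03 q6 -0.33 F [0.  1.3 1. ] w 0.0259
GO dx 7.8 dy -0.6 dz -2.8 yaw 0.1
```

View pics/raw_w44.png

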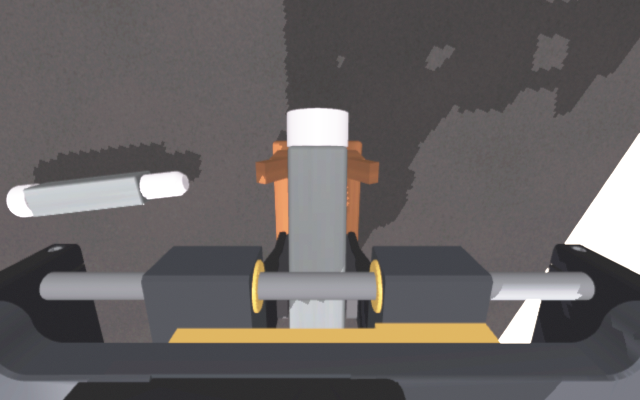

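```bash
python3 -m inch '[{"dx":-1.5,"dy":0,"dz":1,"yaw":0},{"dx":-1.5,"dy":0,"dz":2,"yaw":0},{"dx":-1.5,"dy":0,"dz":2.5,"yaw":0},{"dx":-1.5,"dy":0,"dz":2.5,"yaw":0}]' 1 10
python3 - <<'E'
from h import *
goal(.4411,.154,.045,-69)
im=snap('wrist','w45')
E
```

```text
clock: 31.75
tcp_pos: [0.437, 0.1623, 0.0397]
eef_rot: [0.825, -0.566, -0.0, -0.0]
ft_force: [0.3, 1.3, -0.2]
gripper_width: 0.0256
clock 31.75 tcp [0.437  0.1623 0.0397] th -68.88 tilt 0.01 q6 -0.34 F [ 0.3  1.3 -0.2] w 0.0256
GO dx 9.2 dy -0.8 dz -5.4 yaw 0.1
```

View pics/raw_w45.png

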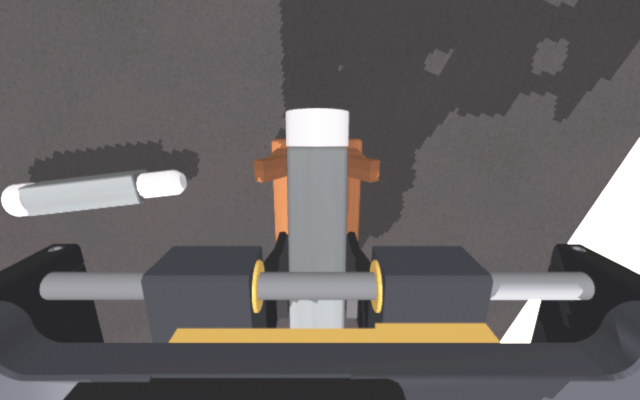

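```bash
python3 -m inch '[{"dx":0,"dy":0,"dz":0,"yaw":0},{"dx":0,"dy":0,"dz":0,"yaw":0},{"dx":0,"dy":0,"dz":0,"yaw":0},{"dx":0,"dy":0,"dz":0,"yaw":0},{"dx":0,"dy":0,"dz":0,"yaw":0},{"dx":0,"dy":0,"dz":0,"yaw":0},{"dx":0,"dy":0,"dz":0,"yaw":0}]' -1
python3 - <<'E'
from h import *
im=snap('wrist','w46')
E
```

```text
clock: 32.38
tcp_pos: [0.437, 0.1621, 0.0398]
eef_rot: [0.825, -0.566, 0.0, -0.0]
ft_force: [1.1, -0.2, 0.4]
gripper_width: 0.0645
```

View pics/raw_w46.png

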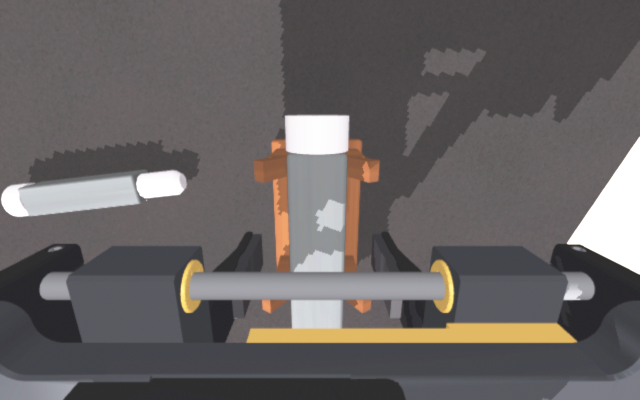

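```bash
python3 -m inch '[{"dx":0,"dy":0,"dz":0,"yaw":0},{"dx":0,"dy":0,"dz":-5,"yaw":0},{"dx":0,"dy":0,"dz":-20,"yaw":0},{"dx":0,"dy":0,"dz":-45,"yaw":0},{"dx":0,"dy":0,"dz":-80,"yaw":0},{"dx":0,"dy":0,"dz":-115,"yaw":0},{"dx":0,"dy":0,"dz":-150,"yaw":0},{"dx":-30,"dy":0,"dz":-160,"yaw":0}]'; python3 -m inch '[{"dx":-30,"dy":0,"dz":0,"yaw":0},{"dx":-60,"dy":0,"dz":0,"yaw":0},{"dx":-90,"dy":0,"dz":0,"yaw":0},{"dx":-120,"dy":0,"dz":0,"yaw":0},{"dx":-120,"dy":0,"dz":0,"yaw":0},{"dx":-120,"dy":0,"dz":0,"yaw":0}]'
python3 - <<'E'
from h import *
c=camera_info('wrist')
im=snap('wrist','w47');im=snap('side','s47');cv2.imwrite('pics/s47c.png',cv2.resize(im[160:250,190:310],None,fx=6,fy=6,interpolation=cv2.INTER_CUBIC))
im=snap('top','t47');goal(.4,.2,.2)
E
```

```text
clock: 33.1
tcp_pos: [0.4289, 0.1895, 0.2058]
eef_rot: [0.824, -0.567, 0.002, -0.005]
ft_force: [1.1, 1.3, 0.4]
gripper_width: 0.0869
clock: 33.6
tcp_pos: [0.3823, 0.3031, 0.2]
eef_rot: [0.825, -0.565, -0.0, 0.0]
ft_force: [1.3, 0.0, 1.0]
gripper_width: 0.0869
clock 33.75 tcp [0.3829 0.3013 0.1998] th -68.92 tilt 0.03 q6 -0.63 F [-1.2 -0.4 -0.3] w 0.0872
GO dx 100.7 dy 20.5 dz -0.2 yaw 0.0
```

View pics/raw_w47.png

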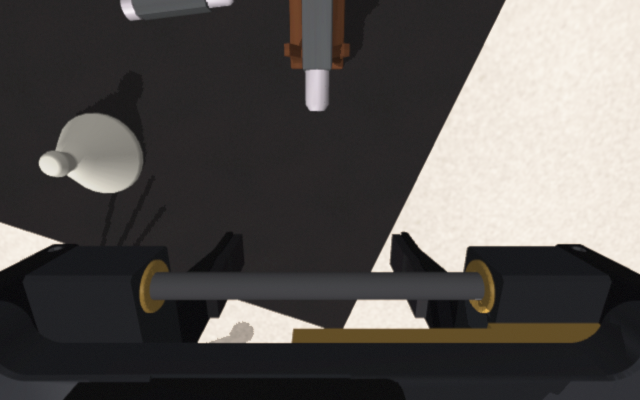

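View pics/s47c.png

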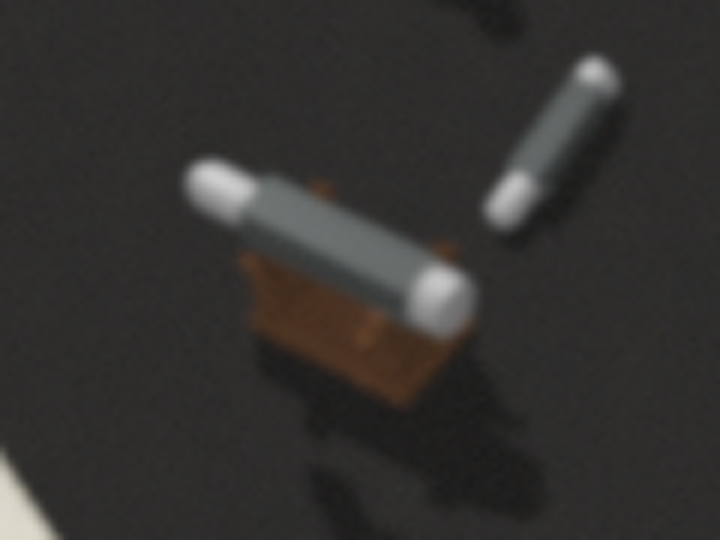

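View pics/raw_t47.png

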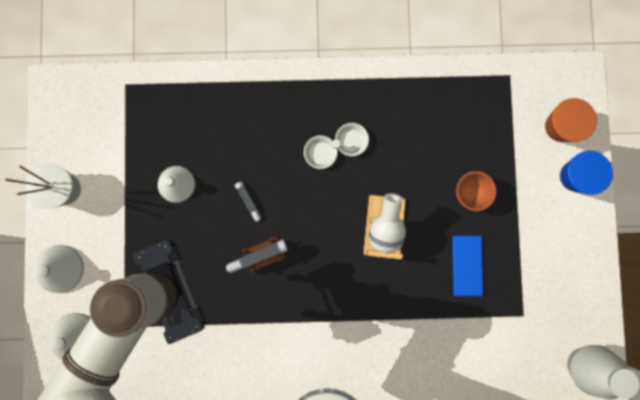

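Run:
```python
import cv2,numpy as np
for n in('side','top'):
    a=cv2.imread(f'pics/raw_{n}0.png');b=cv2.imread(f'pics/raw_{n[0]}47.png')
    box=(195,165,275,230) if n=='side' else (220,230,295,280)
    x0,y0,x1,y1=box;A=cv2.cvtColor(a[y0:y1,x0:x1],6).astype(np.float32);B=cv2.cvtColor(b[y0:y1,x0:x1],6).astype(np.float32)
    print(n,'shift',cv2.phaseCorrelate(A,B),'absdiff mean',np.abs(A-B).mean(),'max',np.abs(A-B).max())
    cv2.imwrite(f'pics/cmp_{n}.png',np.hstack([cv2.resize(q[y0:y1,x0:x1],None,fx=4.5,fy=4.5,interpolation=2) for q in(a,b)]))
a=cv2.imread('pics/raw_top0.png').astype(int);b=cv2.imread('pics/raw_t47.png').astype(int);d=np.abs(a-b).max(2)
for nm,(x0,y0,x1,y1) in dict(dish=(298,118,375,173),lid=(155,162,200,206),pot=(453,168,500,214),phone=(449,232,487,300),bottle=(360,190,410,262),small=(230,178,263,224)).items():print(nm,d[y0:y1,x0:x1].max(),d[y0:y1,x0:x1].mean().round(2))
```

```text
side shift ((-0.1420567227416214, -0.21224591590863895), 0.9776130834387409) absdiff mean 1.4996154 max 29.0
top shift ((-0.28996514716389754, 0.3811304815797989), 1.0935394332885742) absdiff mean 2.12 max 47.0
dish 4 1.13
lid 4 1.09
pot 6 1.26
phone 5 1.34
bottle 4 1.0
small 4 1.31
```

View pics/cmp_side.png

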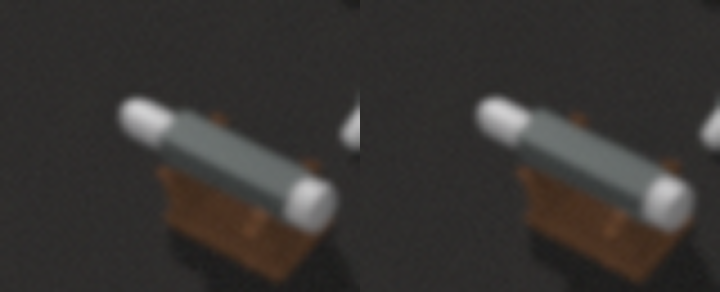

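The gauge lies level in the stand, within about 1 mm of where it started. The bystanders' pixels haven't changed, and the gripper is open and clear. Handing in.

```bash
python3 -c "
from cell import *
print(sense()['clock']);print(sign_off())"
```

```text
33.75
the job is handed in; nothing more can be done
None
```

I carried out both gauge checks in the order asked, put the gauge back in its stand, and handed in at 33.75 s. The tool can't tilt in this interface, so I levered the gauge to about 35° in the jaws against the stand's lips. I did this once for each end.

- **Go end:** it went fully home. It stopped dead at about 6.5 N along the bore, and the side view showed the handle's shoulder on the rim. I then drew it out along the bore's axis.
- **No-go end:** it would not enter. I held it centred on the mouth at about 6.7 N for roughly a second, and the whole 15 mm plug stayed outside.
- **Return:** the gauge lies level in the stand, the original way round. Before and after pictures differ by less than half a pixel (about 1 mm). The dish, lid, pot, phone, bottle and small gauge show no change, and the gripper is open and clear.

**Less certain:** I could only confirm the no-go face square to the rim to about 3–4°. My camera estimates of the gauge's slope were 30–34° against the nominal 35°. Easing the grip while pressing caused no visible movement, which fits a flush face but doesn't prove it. The camera and arm positions also disagreed by 2–4 mm at times, so I corrected the approach from the pictures and by feel.

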